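# Set a stepped spindle level in V-blocks for inspection

### The job

Set the stepped spindle up on the grey inspection bed: a V-block squarely on each of the bed's two raised pads, vees in line along the bed, and the spindle lying in both vees with its thick end towards the end stop and its square between the blocks. So that the spindle lies level, the packing plate goes flat on the pad farther from the stop, beneath the V-block that carries the thin end. Let go of everything and do not disturb the oil bottle or the loupe.

Things in the scene. Friction and masses are not known exactly. Their poses are not given: they have to be found in the camera images.
- bed: Fixed grey inspection bed, slab 270 x 94 mm at its foot, top face 24 mm above the table. Origin: centre of its underside, z = 0. x along its length (roughly across the robot's view), y across. Two bright pads, 56 (x) by 64 mm (y), centred at x = +58 and -58 mm, y = 0, pad faces at z = 27 mm. A round socket at x = +110 and -110 mm: one holds the end stop, the other a flat brass plug 5 mm high.
- stop: Fixed dark steel end stop: upright round post, 18 mm thick, 53 mm high, with a bright button on both sides reaching 12 mm from its axis, 39 mm above its foot. Origin: centre of its foot on the bed's top. It stands in one of the bed's end sockets, bed x = +110 or -110 mm; which one changes from start to start.
- v_block_a: Loose steel V-block: 34 mm along x (the vee's direction), 40 mm along y, 28 mm high, 0.2 kg. Origin: centre of its underside. Vee 24 mm wide at the top, 11.5 mm deep, about 90 degrees. Grip across the plain upright y faces. A 28 mm round seats with its axis 35.7 mm above the underside, a 14 mm round 26 mm. Identical to v_block_b: either may go to either pad, either way round.
- v_block_b: Loose steel V-block, the same in every way as v_block_a.
- packing_plate: Loose flat steel packing plate with two holes, 54 mm along its x axis, 60 mm along y, 10 mm thick, 0.24 kg, lying flat. Origin: centre of its underside; z up. On the bed its x axis lies along the bed's x axis, either way round.
- spindle: Loose stepped steel spindle, 180 mm long, 0.42 kg. Origin: on its axis, at half length. x runs from thick to thin end: round 28 mm diameter from x = -90 to -28, square 28 x 28 mm from -28 to 0, round 14 mm diameter from 0 to +90 mm. Centre of mass at x = -22 mm. Starts lying level, axis 14 mm above the table. Set up, the origin is 63 mm above the table over mid-bed, x pointing away from the stop.
- spindle_thick_end (a point): The centre of the spindle's thick end face (bored, dark hole), at spindle x = -90 mm. Set up properly it faces the stop's button with a gap of about 8 mm.
- spindle_square (a point): Middle of the spindle's square section, at spindle x = -14 mm: the place to grip it, 28 mm across its two upright faces, about midway between the two V-blocks when set up.
- oil_bottle: Bystander: upright oil bottle with a thin spout, 28 mm in diameter, 93 mm high, near the front edge of the table. Origin: centre of its underside. Leave it alone.
- loupe: Bystander: black eye loupe, 38 mm in diameter, 32 mm high, standing near the front edge of the table, right of the oil bottle. Origin: centre of its underside. Leave it alone.
There are look-alikes about, which are no part of the job. What is shaped like the v_block_a but pink or purple is not meant.

How it is judged:
At the end, for the whole second after the job is handed in: Packing plate on the pad away from the stop, a V-block on it, the other on the pad by the stop, each within 10 mm of pad centre, in line within 0.15 rad (plate 0.2); spindle seated in both vees, level within 0.035 rad, thick end to the stop, within 14 mm of mid-bed; all released, at rest (((x of stop in the frame of bed above 0 m and (x of packing_plate in the frame of bed between -0.068 and -0.048 m and y of packing_plate in the frame of bed between -0.01 and 0.01 m and z of packing_plate in the frame of bed between 0.024 and 0.03 m and angle between packing_plate's own z axis and vertical below 0.06 rad and angle between the x axis of packing_plate and the x axis of bed, either way round below 0.2 rad) and (x of v_block_a in the frame of bed between 0.048 and 0.068 m and y of v_block_a in the frame of bed between -0.01 and 0.01 m and z of v_block_a in the frame of bed between 0.024 and 0.03 m and angle between v_block_a's own z axis and vertical below 0.06 rad and angle between the x axis of v_block_a and the x axis of bed, either way round below 0.15 rad) and (x of v_block_b in the frame of bed between -0.068 and -0.048 m and y of v_block_b in the frame of bed between -0.01 and 0.01 m and z of v_block_b in the frame of bed between 0.034 and 0.04 m and angle between v_block_b's own z axis and vertical below 0.06 rad and angle between the x axis of v_block_b and the x axis of bed, either way round below 0.15 rad)) or (x of stop in the frame of bed above 0 m and (x of packing_plate in the frame of bed between -0.068 and -0.048 m and y of packing_plate in the frame of bed between -0.01 and 0.01 m and z of packing_plate in the frame of bed between 0.024 and 0.03 m and angle between packing_plate's own z axis and vertical below 0.06 rad and angle between the x axis of packing_plate and the x axis of bed, either way round below 0.2 rad) and (x of v_block_b in the frame of bed between 0.048 and 0.068 m and y of v_block_b in the frame of bed between -0.01 and 0.01 m and z of v_block_b in the frame of bed between 0.024 and 0.03 m and angle between v_block_b's own z axis and vertical below 0.06 rad and angle between the x axis of v_block_b and the x axis of bed, either way round below 0.15 rad) and (x of v_block_a in the frame of bed between -0.068 and -0.048 m and y of v_block_a in the frame of bed between -0.01 and 0.01 m and z of v_block_a in the frame of bed between 0.034 and 0.04 m and angle between v_block_a's own z axis and vertical below 0.06 rad and angle between the x axis of v_block_a and the x axis of bed, either way round below 0.15 rad)) or (x of stop in the frame of bed below 0 m and (x of packing_plate in the frame of bed between 0.048 and 0.068 m and y of packing_plate in the frame of bed between -0.01 and 0.01 m and z of packing_plate in the frame of bed between 0.024 and 0.03 m and angle between packing_plate's own z axis and vertical below 0.06 rad and angle between the x axis of packing_plate and the x axis of bed, either way round below 0.2 rad) and (x of v_block_a in the frame of bed between -0.068 and -0.048 m and y of v_block_a in the frame of bed between -0.01 and 0.01 m and z of v_block_a in the frame of bed between 0.024 and 0.03 m and angle between v_block_a's own z axis and vertical below 0.06 rad and angle between the x axis of v_block_a and the x axis of bed, either way round below 0.15 rad) and (x of v_block_b in the frame of bed between 0.048 and 0.068 m and y of v_block_b in the frame of bed between -0.01 and 0.01 m and z of v_block_b in the frame of bed between 0.034 and 0.04 m and angle between v_block_b's own z axis and vertical below 0.06 rad and angle between the x axis of v_block_b and the x axis of bed, either way round below 0.15 rad)) or (x of stop in the frame of bed below 0 m and (x of packing_plate in the frame of bed between 0.048 and 0.068 m and y of packing_plate in the frame of bed between -0.01 and 0.01 m and z of packing_plate in the frame of bed between 0.024 and 0.03 m and angle between packing_plate's own z axis and vertical below 0.06 rad and angle between the x axis of packing_plate and the x axis of bed, either way round below 0.2 rad) and (x of v_block_b in the frame of bed between -0.068 and -0.048 m and y of v_block_b in the frame of bed between -0.01 and 0.01 m and z of v_block_b in the frame of bed between 0.024 and 0.03 m and angle between v_block_b's own z axis and vertical below 0.06 rad and angle between the x axis of v_block_b and the x axis of bed, either way round below 0.15 rad) and (x of v_block_a in the frame of bed between 0.048 and 0.068 m and y of v_block_a in the frame of bed between -0.01 and 0.01 m and z of v_block_a in the frame of bed between 0.034 and 0.04 m and angle between v_block_a's own z axis and vertical below 0.06 rad and angle between the x axis of v_block_a and the x axis of bed, either way round below 0.15 rad))) and horizontal distance between spindle_thick_end and stop below 0.036 m and x of spindle in the frame of bed between -0.014 and 0.014 m and y of spindle in the frame of bed between -0.01 and 0.01 m and z of spindle in the frame of bed between 0.0597 and 0.0657 m and angle between spindle's own x axis and vertical between 1.5358 and 1.6058 rad and contact force between spindle and v_block_a above 0.3 N and contact force between spindle and v_block_b above 0.3 N and contact force between spindle and the fingers below 0.1 N and linear speed of each of packing_plate, v_block_a, v_block_b, spindle below 0.01 m/s and angular speed of each of packing_plate, v_block_a, v_block_b, spindle below 0.1 rad/s); the robot touches nothing.
It fails at once if the oil bottle is disturbed (moved over 30 mm or tipped) (distance of oil_bottle from where it was at the start of the episode above 0.03 m or angle between oil_bottle's own z axis and vertical above 0.5 rad).
It fails at once if the loupe is moved over 30 mm (distance of loupe from where it was at the start of the episode above 0.03 m).
It also fails if it takes over 96 s, if anything falls off the work surface, if the arm or the gripper's body presses on something with over 40 N, if the wrist force passes 120 N, or if a joint passes its speed limit or range.

### The arm

A 6-joint arm with a two-finger parallel gripper is mounted at the origin on a cart in front of the work surface, level with it; the furniture and walls round the work are solid. World frame = base frame: x ahead of the robot, y to its left, z up, the work surface at z = 0. Lengths are in m, angles in rad, forces in N, time in s.
With the tool pointing down it reaches from about 0.35 to 0.85 m from the base axis. Payload 8.1 kg.
Tool frame: the origin (TCP) lies between the finger pads; the fingertips stand 8 mm ahead of it and the grasp point (between the pads) lies 11 mm behind it (robot.tip_reach is the y of the fingertips in the tool frame, in m); y points along the fingers, z is the direction in which the jaws open and shut, and the axes are right-handed (so a half turn about y gives the same grasp; the last joint's range is limited). The gripper opens to 93 mm and grips with 3 to 60 N. Pads are 15 mm wide; open, the fingers measure 128 mm over their backs; the gripper's body (75 mm by 188 mm) begins 65 mm behind the grasp point.
Start: joints at [1.182, 0.13, 1.488, -0, 1.523, -0.085], TCP at [0.179, 0.573, 0.227] pointing down, gripper open.
Joint ranges: [-2.96, 2.96], [-0.89, 2.26], [0.02, 2.5], [-1.34, 4.48], [0, 2.73], [-2.66, 2.66]. Speed limits (rad/s): [2.39, 2.39, 2.79, 3.14, 3.14, 3.14].

### API

Orientations are given as a rotation vector (axis times angle).
In Python, from plant import robot gives the robot as it stands.
- The arm moves only by the tool carry_out, never from a script. Its argument "increments" is a list of rows, each an object with "linear": the shift along the tool's x, y, z in m, a list of three; "yaw": the turn about the tool's y in rad. A call has 1 to 5 rows; each row is the pose to reach, as a shift and turn from the pose measured when the call began, along the tool's axes at that moment; what a row does not reach only later rows make up. A row lasts 1/8 s, in which the tool goes at most 62.5 mm and 10.7 degrees, less where a joint would pass 70% of its speed; a pose out of reach is approached as far as the arm can. A call with a gripper value outside its range is refused whole. "gripper" is the opening, from 0 (shut) to 1 (fully open), set as the call begins (left out, the last holds). The fingers move at their own pace and stop on an object; "newtons" is the grip in N (left out, the last holds). Time passes only in rows, so rows that repeat a pose let the fingers close. It gives the time, the measured TCP pose, the force and the opening at its end, in the units of the state.
- robot.read_state(): the state, without advancing time (a new reading comes with each control period).
- robot.read_camera(name): name is "scene" or "side" or "wrist"; returns the picture (420x560x3 uint8, blue, green, red); there is no depth.
- robot.camera_params(name): a dict with "fov_y" (degrees; the focal length in pixels is half the picture's height over the tangent of half this angle, whatever the lens; pixels are square), "cx", "cy" (the principal point, pixels), "k1" (the pictures are not rectified: a ray, as slopes to the right and down, at radius r is drawn at 1 + k1 r^2 times it, then the intrinsics apply), "R" (3x3) and "t" (3): a world point X has camera coordinates R X + t. Camera axes: x right, y down, z forward; pixel columns grow to the right and rows downward; lengths in m; the calibration is good to about 2 mm. A picture is of the moment at which its call begins: read the wrist's pose just before it. camera_params takes no time and is no camera call; for the wrist camera it gives the pose at the moment of the call.
- robot.close_job(): hands the job in, once; it reports no verdict.
The state is a dict: "t": time; "q": joint angles; "dq": joint speeds; "joint_torque": joint torques, N m; "tool_pos": TCP position; "orientation": TCP orientation; "force": force on the tool from outside, world axes, zero at the start; "wrist_torque": the same for the moment, N m; "opening": finger opening in m.
Only numpy, scipy, OpenCV 4.12 (cv2) and the standard library are available. Lean on these libraries where they do the work, as an engineer would, in place of code of your own. Each camera call takes 0.05 s, during which the arm holds its last target.

## Working session

There is one attempt and no reset: what is moved stays moved. The work goes in short steps, Python scripts to look and compute and a tool call to move; the robot and the scene stay as the last step left them, time stands still between calls to the robot, and variables do not carry over. Pictures are saved under pics/ and viewed, and the job is handed in when it is done.

Besides the shell and the picture viewer there is one more tool, called by a JSON object that holds its "name" and its "arguments". carry_out: Moves the arm, as the interface text tells. Its arguments: {"type":"object","properties":{"increments":{"type":"array","items":{"type":"object","properties":{"linear":{"type":"array","items":{"type":"number"}},"yaw":{"type":"number"}}}},"gripper":{"type":"number"},"newtons":{"type":"number"}},"required":["increments"]}

```bash
mkdir -p pics; ls; python3 - <<'E'
from plant import robot
import cv2
s=robot.read_state()
print({k:s[k] for k in ('t','tool_pos','orientation','opening','force')}, robot.tip_reach)
for n in ('scene','side','wrist'):
    p=robot.camera_params(n); print(n,p)
    cv2.imwrite(f'pics/{n}0.png',robot.read_camera(n))
E
```

```text
pics
{'t': 0.0, 'tool_pos': array([0.1792676 , 0.57200243, 0.22557277]), 'orientation': array([-1.55945951,  0.23878751, -0.23816278]), 'opening': 0.09295419542962953, 'force': array([-1.07972964, -0.83647623, -0.22010476])} 0.008
scene {'fov_y': 47.13150103363756, 'cx': 281.17313393240045, 'cy': 212.97743279893072, 'k1': 0.01984876393417245, 'R': array([[ 6.63523215e-01, -7.48155339e-01,  7.28924117e-04],
       [-5.20321645e-01, -4.62161954e-01, -7.18102857e-01],
       [ 5.37589368e-01,  4.76098642e-01, -6.95936603e-01]]), 't': array([-0.39571432,  0.28336689,  1.26642093])}
side {'fov_y': 47.40413444694393, 'cx': 284.3440093423929, 'cy': 214.4172759430609, 'k1': 0.012142501820635084, 'R': array([[-0.9545605 , -0.2980144 , -0.00128766],
       [-0.1904504 ,  0.6133376 , -0.76651525],
       [ 0.22922235, -0.73143995, -0.64222482]]), 't': array([0.47408317, 0.16116799, 1.13762388])}
wrist {'fov_y': 64.90529933629371, 'cx': 278.29628666373105, 'cy': 208.84890552311063, 'k1': -0.054152189229864804, 'R': array([[ 0.29910065,  0.95421678, -0.00302151],
       [ 0.92125731, -0.28794147,  0.26148552],
       [ 0.24864385, -0.08099407, -0.96520267]]), 't': array([-0.59923532, -0.0297688 ,  0.38967212])}
```

View pics/scene0.png

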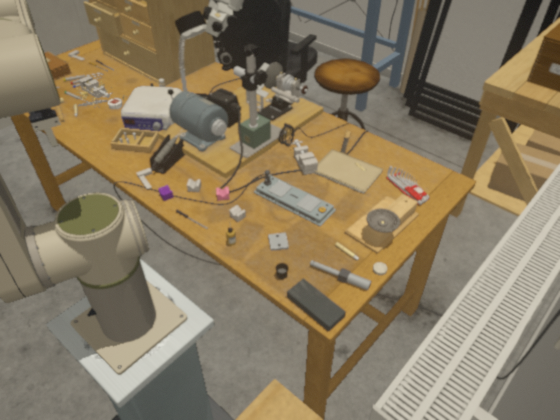

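View pics/side0.png

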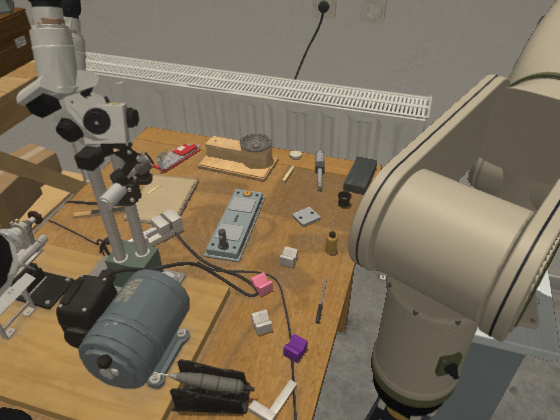

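View pics/wrist0.png

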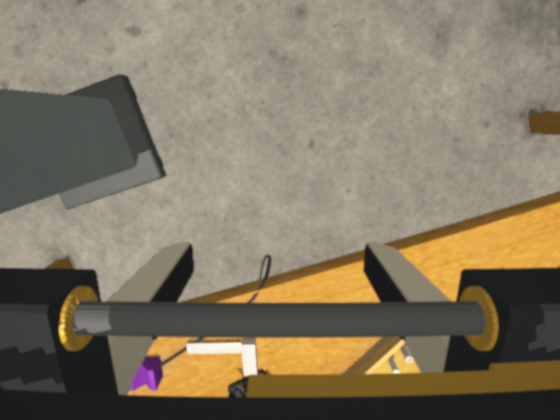

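```bash
cat > h.py <<'E'
import numpy as np, cv2
from plant import robot
def K(p):
    f=210/np.tan(np.radians(p['fov_y'])/2); return f
def ray(p,u,v):
    f=K(p); d=np.array([(u-p['cx'])/f,(v-p['cy'])/f]); r=np.linalg.norm(d); x=r
    for _ in range(20): x=r/(1+p['k1']*x*x)
    s=d*(x/r if r>0 else 1)
    R=np.array(p['R']); return -R.T@p['t'], R.T@np.array([s[0],s[1],1])
def onz(p,u,v,z):
    c,d=ray(p,u,v); return c+d*(z-c[2])/d[2]
def proj(p,X):
    q=np.array(p['R'])@X+p['t']; s=q[:2]/q[2]; r2=s@s; s=s*(1+p['k1']*r2)
    return np.array([p['cx'],p['cy']])+K(p)*s
def tri(obs):
    A=np.zeros((3,3));b=np.zeros(3);rs=[]
    for p,u,v in obs:
        c,d=ray(p,u,v); d=d/np.linalg.norm(d); M=np.eye(3)-np.outer(d,d); A+=M;b+=M@c; rs.append((c,M))
    X=np.linalg.solve(A,b); return X,[np.linalg.norm(M@(X-c)) for c,M in rs]
E
python3 - <<'E'
import cv2
a=cv2.imread('pics/scene0.png');b=cv2.imread('pics/side0.png')
cv2.imwrite('pics/c1.png',cv2.resize(a[140:320,150:400],None,fx=3.2,fy=3.2,interpolation=cv2.INTER_CUBIC))
cv2.imwrite('pics/c2.png',cv2.resize(b[140:350,200:390],None,fx=2.85,fy=2.85,interpolation=cv2.INTER_CUBIC))
E
```

```text
(no output)
```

View pics/c1.png

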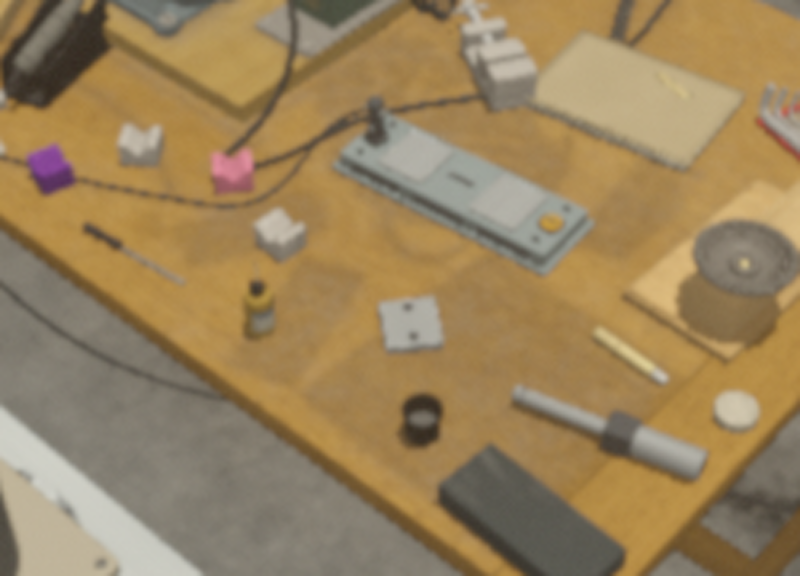

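View pics/c2.png

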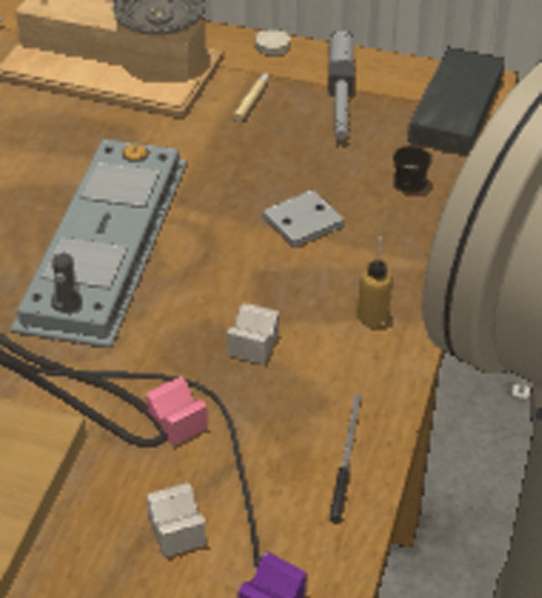

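```bash
python3 - <<'E'
from h import *
S=robot.camera_params('scene');D=robot.camera_params('side')
s=lambda u,v:(S,150+u/3.2,140+v/3.2); d=lambda u,v:(D,200+u/2.85,140+v/2.85)
for n,a,b in [('plug',(551,222),(135,152)),('stop_top',(376,101),(62,258)),('plate hole1',(409,308),(320,207)),('hole2',(413,337),(287,221)),('plate c',(410,323),(303,217)),
 ('sp thinend',(517,396),(341,135)),('sp thick end',(695,460),(342,35)),('sq',(622,432),(342,72)),('vbA',(141,145),(176,515)),('vbB',(280,232),(254,330)),('pink',(232,172),(178,410)),('bottle',(258,290),(376,270)),('loupe',(422,405),(411,155)),('pad far',(505,198),(120,184)),('pad near',(416,157),(85,262)),('meter',(530,510),(457,90)),('screwdrv',(180,282),(355,400)),('cap',(736,395),(272,40)),('tape', (690,470),(100,80))]:
    X,e=tri([s(*a),d(*b)]); print(n,X.round(4),np.round(e,4))
E
```

```text
plug [ 0.6476 -0.1293  0.0245] [0.0001 0.0001]
stop_top [0.6287 0.0889 0.0734] [0.0005 0.0005]
plate hole1 [ 0.4556 -0.1039  0.0268] [0.0077 0.0077]
hole2 [ 0.4755 -0.1065 -0.0114] [0.0084 0.0084]
plate c [ 0.4656 -0.1036  0.0055] [0. 0.]
sp thinend [ 0.4614 -0.2378  0.009 ] [0.0005 0.0005]
sp thick end [ 0.5012 -0.4032  0.0212] [0.002 0.002]
sq [ 0.4852 -0.3369  0.0181] [0.001 0.001]
vbA [0.4613 0.2744 0.0152] [0.0009 0.0009]
vbB [0.4632 0.0684 0.0168] [0.0003 0.0003]
pink [0.4962 0.1725 0.0135] [0.0001 0.0001]
bottle [0.3719 0.0009 0.0522] [0.0007 0.0007]
loupe [ 0.3807 -0.194   0.0338] [0.0002 0.0002]
pad far [ 0.6422 -0.0743  0.0269] [0.0002 0.0002]
pad near [0.6328 0.0374 0.0235] [0.0002 0.0002]
meter [ 0.3602 -0.3314  0.0253] [0.0009 0.0009]
screwdrv [ 0.3622  0.1058 -0.0014] [0.0008 0.0008]
cap [ 0.5834 -0.3872  0.0142] [0.0046 0.0046]
tape [ 0.7015 -0.3461 -0.115 ] [0.0957 0.0957]
```

```bash
cat >> h.py <<'E'
from scipy.spatial.transform import Rotation as Ro
def pose():
    s=robot.read_state(); return np.array(s['tool_pos']),Ro.from_rotvec(s['orientation']).as_matrix(),s
def plan(x,y,z,jaw=None):
    """shift in tool axes, yaw; jaw = world direction angle (rad) of jaw axis, mod pi"""
    p,R,s=pose(); l=R.T@(np.array([x,y,z])-p)
    cur=np.arctan2(R[1,2],R[0,2]); out=0
    if jaw is not None:
        d=jaw-cur; d=(d+np.pi/2)%np.pi-np.pi/2; out=-d
    print('lin',l.round(4),'yaw',round(out,4),'alt',round(out-np.sign(out)*np.pi,3),'n',max(abs(out)/0.187,np.linalg.norm(l)/0.0625).round(1),'q6',s['q'][5].round(3),'t',s['t'],'tcp',p.round(4),'jaw',cur.round(4))
E
python3 - <<'E'
from h import *
p,R,s=pose(); print(R.round(3)); w=robot.camera_params('wrist')
c=-w['R'].T@w['t']; print('cam in tool',R.T@(c-p), 'axes',(R.T@w['R'].T).round(3))
b=np.array([.6287,.0889]);a=np.array([.6476,-.1293]); print('bed',(a+b)/2,np.arctan2(*(b-a)[::-1]))
plan(0.45,-0.1,0.2,np.pi/2)
E
```

```text
[[ 0.954 -0.001  0.299]
 [-0.299 -0.001  0.954]
 [-0.    -1.    -0.001]]
cam in tool [-0.07315371 -0.15634832  0.00062507] axes [[-0.     0.965  0.262]
 [ 0.001 -0.262  0.965]
 [ 1.     0.    -0.001]]
bed [ 0.63815 -0.0202 ] 1.6571984579050347
lin [ 0.4594  0.0266 -0.5604] yaw -0.3038 alt 2.838 n 11.6 q6 -0.085 t 0.15 tcp [0.1793 0.5721 0.2259] jaw 1.267
```

```bash
python3 - <<'E'
from h import *
S=robot.camera_params('scene');D=robot.camera_params('side')
for n,a,b in [('motor top',(195,100),(165,300)),('motor end',(222,125),(165,280)),('scope base',(255,130),(133,258)),('post top',(250,50),(110,125)),('rack',(167,152),(205,390)),('vise',(305,155),(165,225)),('whitebox',(150,105),(20,395))]:
    X,e=tri([(S,*a),(D,*b)]); print(n,X.round(3),np.round(e,3))
plan(0.50,0.27,0.22,1.62)
E
```

```text
motor top [0.601 0.411 0.21 ] [0.018 0.018]
motor end [0.649 0.323 0.139] [0.003 0.003]
scope base [0.758 0.263 0.1  ] [0.008 0.008]
post top [0.737 0.246 0.419] [0.013 0.013]
rack [0.504 0.468 0.034] [0. 0.]
vise [0.802 0.075 0.042] [0.007 0.007]
whitebox [0.643 0.643 0.16 ] [0.072 0.072]
lin [ 0.3964  0.0061 -0.1924] yaw -0.353 alt 2.789 n 7.1 q6 -0.085 t 0.15 tcp [0.1793 0.5721 0.2259] jaw 1.267
```

{"name": "carry_out", "arguments": {"increments": [{"linear": [0.04,-0.03,-0.03],"yaw": -0.07},{"linear": [0.09,-0.04,-0.06],"yaw": -0.14},{"linear": [0.14,-0.04,-0.09],"yaw": -0.21},{"linear": [0.19,-0.04,-0.12],"yaw": -0.28},{"linear": [0.24,-0.04,-0.14],"yaw": -0.35}], "gripper": 1}}

```text
t: 0.78
tool_pos: [0.3673, 0.3651, 0.266]
orientation: [-1.572, -0.038, 0.038]
force: [0.1, 0.9, 0.1]
opening: 0.093
```

```bash
python3 - <<'E'
from h import *
plan(0.50,0.27,0.22,1.62)
E
```

```text
lin [ 0.128   0.0461 -0.1014] yaw -0.0007 alt 3.141 n 2.7 q6 -0.935 t 0.775 tcp [0.3673 0.3651 0.266 ] jaw 1.6193
```

{"name": "carry_out", "arguments": {"increments": [{"linear": [0.04,0.015,-0.03]},{"linear": [0.085,0.03,-0.07]},{"linear": [0.128,0.046,-0.101]},{"linear": [0.128,0.046,-0.101]}]}}

```text
$.increments[0]: bad value
```

```bash
cat >> h.py <<'E'
def snap(n):
    w=robot.camera_params('wrist'); im=robot.read_camera('wrist'); cv2.imwrite(f'pics/{n}.png',im); np.save(f'pics/{n}.npy',w,allow_pickle=True); return w,im
def load(n): return np.load(f'pics/{n}.npy',allow_pickle=True).item(), cv2.imread(f'pics/{n}.png')
E
python3 - <<'E'
from h import *
w,im=snap('wA'); plan(0.46,.27,.05,1.62); print(proj(w,np.array([.461,.274,.015])))
E
```

```text
lin [ 0.0832  0.2164 -0.0946] yaw -0.0003 alt 3.141 n 4.0 q6 -0.944 t 0.825 tcp [0.3718 0.3613 0.2658] jaw 1.6197
[206.12596298 246.6996418 ]
```

View pics/wA.png

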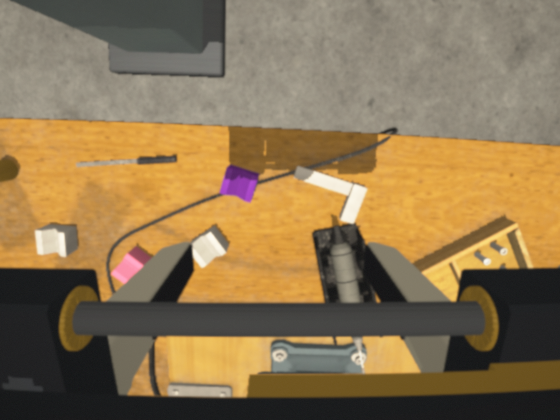

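{"name": "carry_out", "arguments": {"increments": [{"linear": [0.04,0.015,-0.03],"yaw": 0},{"linear": [0.085,0.03,-0.07],"yaw": 0},{"linear": [0.13,0.045,-0.1],"yaw": 0},{"linear": [0.13,0.045,-0.1],"yaw": 0}]}}

```text
t: 1.32
tool_pos: [0.508, 0.2647, 0.2189]
orientation: [-1.577, -0.034, 0.036]
force: [-1.2, -0.3, 0.4]
opening: 0.093
```

```bash

python3 - <<'E'
from h import *
w,im=snap('wA2'); plan(0.46,.27,.05,1.62); print(proj(w,np.array([.461,.274,.015])))
E
```

```text
lin [-0.0466  0.17    0.0067] yaw -0.0035 alt 3.138 n 2.8 q6 -1.219 t 1.375 tcp [0.5069 0.2662 0.22  ] jaw 1.6165
[289.61321296 145.27694101]
```

View pics/wA2.png

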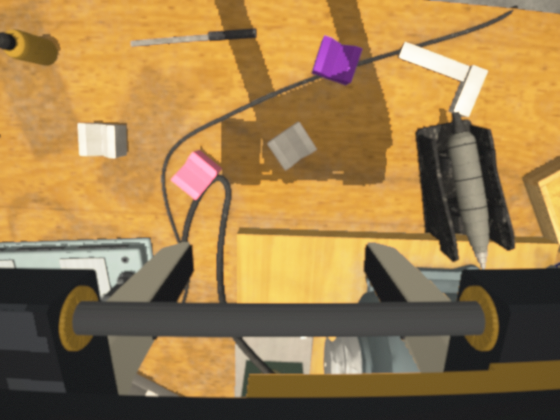

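```bash

python3 - <<'E'
from h import *
w,im=load('wA2'); a=im[105:185,250:330]; b=im[100:180,62:142]
a=cv2.convertScaleAbs(a,alpha=1.4)
cv2.imwrite('pics/cA.png',cv2.resize(np.hstack([a,b]),None,fx=5,fy=5,interpolation=cv2.INTER_CUBIC))
E
```

```text
(no output)
```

View pics/cA.png

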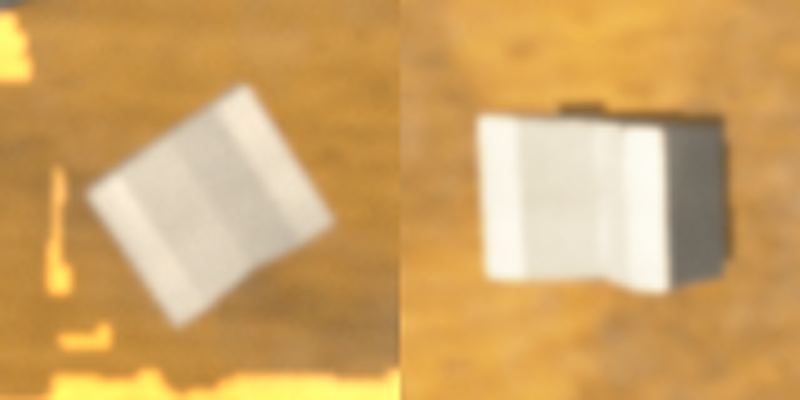

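```bash
cat >> h.py <<'E'
def rect(w,pts,z):
    P=np.array([onz(w,u,v,z)[:2] for u,v in pts]); c=P.mean(0)
    e1=(P[1]-P[0]+P[2]-P[3])/2; e2=(P[3]-P[0]+P[2]-P[1])/2
    print('centre',c.round(4),'e1',np.linalg.norm(e1).round(4),'ang',np.arctan2(e1[1],e1[0]).round(3),'e2',np.linalg.norm(e2).round(4),'ang',np.arctan2(e2[1],e2[0]).round(3)); return c
E
python3 - <<'E'
from h import *
w,im=load('wA2')
rect(w,[(250+u/5,105+v/5) for u,v in [(88,192),(245,83),(335,217),(178,328)]],.028)
rect(w,[(62+u/5,100+v/5) for u,v in [(78,113),(265,125),(268,293),(87,280)]],.028)
E
```

```text
centre [0.4609 0.2764] e1 0.0395 ang 2.226 e2 0.0336 ang 0.645
centre [0.4633 0.0702] e1 0.0401 ang 1.538 e2 0.035 ang -0.05
```

```bash
python3 - <<'E'
from h import *
plan(.461,.2764,.08,2.226)
E
```

```text
lin [-0.0453  0.1399  0.0129] yaw -0.6095 alt 2.532 n 3.3 q6 -1.219 t 1.375 tcp [0.5069 0.2662 0.22  ] jaw 1.6165
```

{"name": "carry_out", "arguments": {"increments": [{"linear": [-0.012,0.035,0.003],"yaw": -0.15},{"linear": [-0.023,0.07,0.0065],"yaw": -0.3},{"linear": [-0.035,0.105,0.01],"yaw": -0.46},{"linear": [-0.0455,0.14,0.013],"yaw": -0.61},{"linear": [-0.0455,0.14,0.013],"yaw": -0.61}], "gripper": 0.7}}

```text
t: 2.0
tool_pos: [0.4571, 0.2765, 0.0774]
orientation: [-1.514, -0.508, 0.521]
force: [0.2, 0.4, 0.4]
opening: 0.0653
```

```bash
python3 - <<'E'
from h import *
plan(.461,.2764,.012,2.226); snap('wA3')
E
```

```text
lin [ 0.0036  0.0654 -0.0023] yaw 0.0017 alt -3.14 n 1.0 q6 -1.776 t 2.0 tcp [0.4571 0.2765 0.0774] jaw 2.2277
```

View pics/wA3.png

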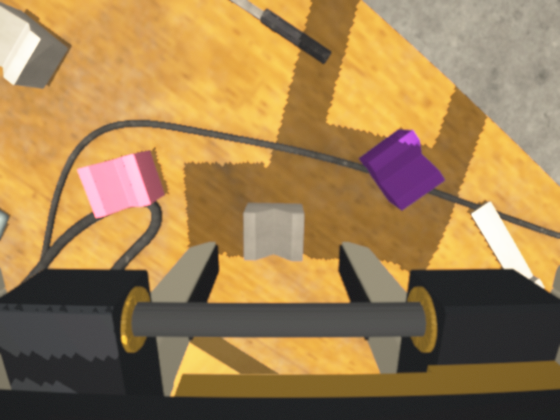

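{"name": "carry_out", "arguments": {"increments": [{"linear": [0.0036,0.03,-0.002],"yaw": 0},{"linear": [0.0036,0.055,-0.002],"yaw": 0},{"linear": [0.0036,0.065,-0.002],"yaw": 0},{"linear": [0.0036,0.065,-0.002],"yaw": 0}]}}

```text
t: 2.55
tool_pos: [0.4639, 0.2777, 0.0157]
orientation: [-1.514, -0.509, 0.514]
force: [0.8, -0.4, -0.7]
opening: 0.065
```

{"name": "carry_out", "arguments": {"increments": [{"linear": [0,0,0],"yaw": 0},{"linear": [0,0,0],"yaw": 0},{"linear": [0,0,0],"yaw": 0},{"linear": [0,0,0],"yaw": 0}], "gripper": 0.3, "newtons": 25}}

```text
t: 3.05
tool_pos: [0.4644, 0.2779, 0.0165]
orientation: [-1.514, -0.51, 0.513]
force: [0.0, -0.1, 4.6]
opening: 0.0395
```

{"name": "carry_out", "arguments": {"increments": [{"linear": [0,-0.03,0],"yaw": 0},{"linear": [0,-0.08,0],"yaw": 0},{"linear": [0,-0.13,0],"yaw": 0},{"linear": [0,-0.16,0],"yaw": 0},{"linear": [0,-0.16,0],"yaw": 0}]}}

```text
t: 3.68
tool_pos: [0.466, 0.2794, 0.179]
orientation: [-1.514, -0.514, 0.509]
force: [0.7, -0.6, -2.7]
opening: 0.0401
```

```bash
python3 - <<'E'
from h import *
plan(.675,-.02,.22,1.657)
E
```

```text
lin [-0.0157 -0.0393 -0.365 ] yaw 0.5664 alt -2.575 n 5.9 q6 -1.774 t 3.675 tcp [0.466  0.2794 0.179 ] jaw 2.2234
```

{"name": "carry_out", "arguments": {"increments": [{"linear": [-0.002,-0.01,-0.055],"yaw": 0.1},{"linear": [-0.005,-0.02,-0.11],"yaw": 0.2},{"linear": [-0.008,-0.03,-0.17],"yaw": 0.3},{"linear": [-0.01,-0.035,-0.23],"yaw": 0.4},{"linear": [-0.012,-0.039,-0.29],"yaw": 0.5}]}}

```text
t: 4.3
tool_pos: [0.6322, 0.0402, 0.2162]
orientation: [-1.57, -0.117, 0.117]
force: [-0.0, 0.6, -2.0]
opening: 0.0394
```

```bash
python3 - <<'E'
from h import *
plan(.675,-.02,.22,1.657)
E
```

```text
lin [ 0.0334 -0.0036 -0.0659] yaw 0.0631 alt -3.078 n 1.2 q6 -1.736 t 4.3 tcp [0.6322 0.0402 0.2162] jaw 1.7201
```

{"name": "carry_out", "arguments": {"increments": [{"linear": [0.017,-0.004,-0.033],"yaw": 0.03},{"linear": [0.033,-0.004,-0.066],"yaw": 0.063},{"linear": [0.033,-0.004,-0.066],"yaw": 0.063},{"linear": [0.033,-0.004,-0.066],"yaw": 0.063}]}}

```text
t: 4.8
tool_pos: [0.6735, -0.0198, 0.2177]
orientation: [-1.571, -0.065, 0.071]
force: [-0.1, 0.1, -2.1]
opening: 0.0399
```

```bash
python3 - <<'E'
from h import *
snap('wB')
E
```

```text
(no output)
```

View pics/wB.png

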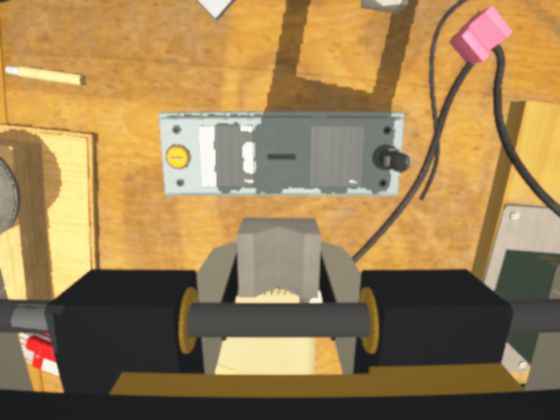

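```bash
python3 - <<'E'
from h import *
w,im=load('wB'); cv2.imwrite('pics/cB.png',cv2.resize(cv2.convertScaleAbs(im[100:205,150:415],alpha=1.2),None,fx=3,fy=3,interpolation=cv2.INTER_CUBIC))
E
```

```text
(no output)
```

View pics/cB.png

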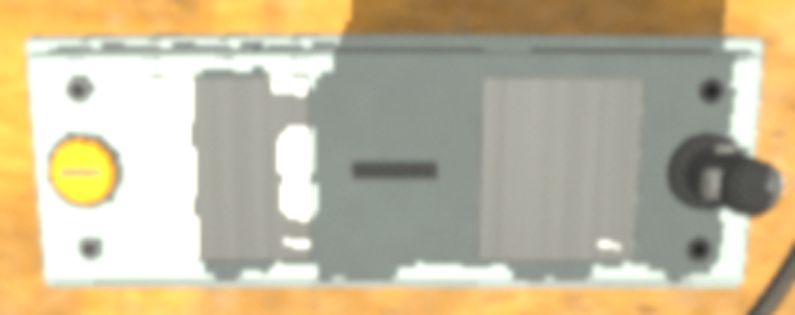

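```bash
python3 - <<'E'
from h import *
w,im=load('wB'); f=lambda u,v:(150+u/3,100+v/3)
c=rect(w,[f(*a) for a in [(482,78),(641,80),(635,259),(479,258)]],.027)
c2=rect(w,[f(*a) for a in [(78,89),(710,90),(698,249),(90,248)]],.024)
print('slot',onz(w,*f(394,171),.024),'plug',onz(w,*f(84,172),.029),'stopfoot?',onz(w,*f(705,172),.024))
E
```

```text
centre [0.6323 0.038 ] e1 0.0552 ang 1.651 e2 0.0624 ang 0.104
centre [ 0.6374 -0.0195] e1 0.2191 ang 1.656 e2 0.056 ang 0.089
slot [ 0.63783995 -0.0194666   0.024     ] plug [ 0.64675337 -0.12721127  0.029     ] stopfoot? [0.62835672 0.09006131 0.024     ]
```

{"name": "carry_out", "arguments": {"increments": [{"linear": [0,0,0],"yaw": 0.17},{"linear": [0,0,0],"yaw": 0.34},{"linear": [0,0,0],"yaw": 0.51},{"linear": [0,0,0],"yaw": 0.68},{"linear": [0,0,0],"yaw": 0.85}]}}

```text
t: 5.48
tool_pos: [0.673, -0.0177, 0.218]
orientation: [-1.489, 0.601, -0.598]
force: [-0.7, -0.1, -1.1]
opening: 0.0402
```

{"name": "carry_out", "arguments": {"increments": [{"linear": [0,0,0],"yaw": 0.17},{"linear": [0,0,0],"yaw": 0.34},{"linear": [0,0,0],"yaw": 0.51},{"linear": [0,0,0],"yaw": 0.68},{"linear": [0,0,0],"yaw": 0.72}]}}

```text
t: 6.1
tool_pos: [0.6723, -0.0162, 0.2176]
orientation: [-1.251, 1.15, -1.147]
force: [0.3, 0.4, -1.4]
opening: 0.0397
```

```bash
python3 - <<'E'
from h import *
plan(.6328,.0346,.12,.085)
E
```

```text
lin [-0.054   0.0977 -0.0348] yaw -0.002 alt 3.14 n 1.9 q6 -0.182 t 6.1 tcp [ 0.6723 -0.0162  0.2176] jaw 0.083
```

{"name": "carry_out", "arguments": {"increments": [{"linear": [-0.027,0.03,-0.017],"yaw": 0},{"linear": [-0.054,0.06,-0.035],"yaw": 0},{"linear": [-0.054,0.098,-0.035],"yaw": 0},{"linear": [-0.054,0.098,-0.035],"yaw": 0}]}}

```text
t: 6.6
tool_pos: [0.6289, 0.0361, 0.1157]
orientation: [-1.257, 1.154, -1.141]
force: [0.0, 1.3, -2.2]
opening: 0.0395
```

```bash
python3 - <<'E'
from h import *
plan(.6328,.0346,.0435,.085); snap('wC'); cv2.imwrite('pics/sC.png',robot.read_camera('side')[150:300,180:320].repeat(4,0).repeat(4,1))
E
```

```text
lin [0.0018 0.0721 0.0046] yaw 0.0003 alt -3.141 n 1.2 q6 -0.108 t 6.6 tcp [0.6289 0.0361 0.1157] jaw 0.0853
```

View pics/wC.png

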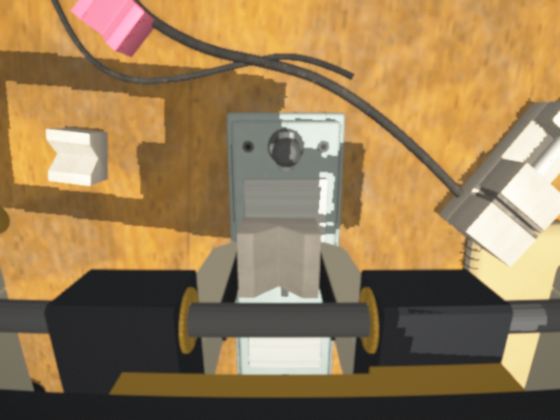

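View pics/sC.png

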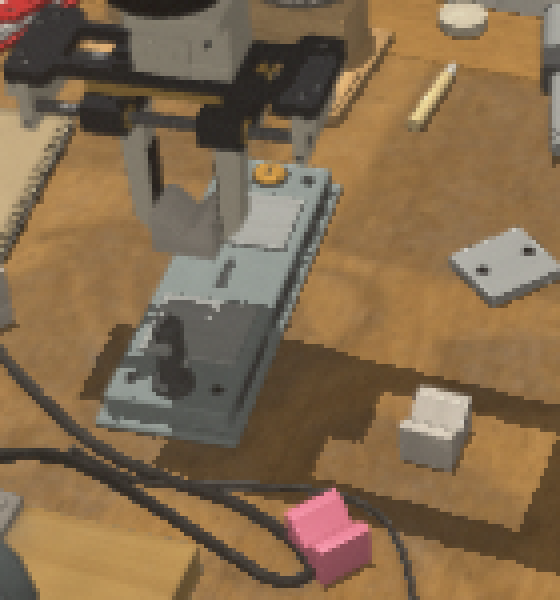

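{"name": "carry_out", "arguments": {"increments": [{"linear": [0.002,0.03,0.0046],"yaw": 0},{"linear": [0.002,0.055,0.0046],"yaw": 0},{"linear": [0.002,0.066,0.0046],"yaw": 0},{"linear": [0.002,0.07,0.0046],"yaw": 0},{"linear": [0.002,0.07,0.0046],"yaw": 0}]}}

```text
t: 7.32
tool_pos: [0.6379, 0.0334, 0.0518]
orientation: [-1.25, 1.148, -1.147]
force: [-0.1, 0.7, -1.4]
opening: 0.0397
```

```bash
python3 - <<'E'
from h import *
plan(.6328,.0346,.0435,.085);
E
```

```text
lin [-0.0016  0.0083 -0.005 ] yaw -0.0011 alt 3.14 n 0.2 q6 -0.111 t 7.325 tcp [0.6379 0.0334 0.0518] jaw 0.0839
```

{"name": "carry_out", "arguments": {"increments": [{"linear": [-0.0016,0.003,-0.005],"yaw": 0},{"linear": [-0.0016,0.006,-0.005],"yaw": 0},{"linear": [-0.0016,0.006,-0.005],"yaw": 0}]}}

```text
t: 7.7
tool_pos: [0.6326, 0.0346, 0.0457]
orientation: [-1.25, 1.148, -1.147]
force: [0.5, -0.4, -2.0]
opening: 0.0396
```

```bash
python3 - <<'E'
from h import *
plan(.6328,.0346,.0435,.085); print(robot.read_state()['force'])
E
```

```text
lin [0.     0.0022 0.0002] yaw -0.0011 alt 3.14 n 0.0 q6 -0.109 t 7.7 tcp [0.6326 0.0346 0.0457] jaw 0.0839
[ 0.50463081 -0.3512207  -2.01372751]
```

{"name": "carry_out", "arguments": {"increments": [{"linear": [0,0.0015,0],"yaw": 0},{"linear": [0,0.003,0],"yaw": 0},{"linear": [0,0.003,0],"yaw": 0}]}}

```text
t: 8.07
tool_pos: [0.6328, 0.0345, 0.0435]
orientation: [-1.25, 1.148, -1.147]
force: [-3.3, -0.0, 4.9]
opening: 0.0397
```

{"name": "carry_out", "arguments": {"increments": [{"linear": [0,-0.0005,0],"yaw": 0},{"linear": [0,-0.0005,0],"yaw": 0},{"linear": [0,-0.0005,0],"yaw": 0}], "gripper": 0.65}}

```text
t: 8.45
tool_pos: [0.6329, 0.0345, 0.0439]
orientation: [-1.25, 1.148, -1.147]
force: [0.2, -0.3, -0.9]
opening: 0.0598
```

{"name": "carry_out", "arguments": {"increments": [{"linear": [0,-0.03,0],"yaw": 0},{"linear": [0,-0.07,0],"yaw": 0},{"linear": [0,-0.12,0],"yaw": 0},{"linear": [0,-0.16,0],"yaw": 0},{"linear": [0,-0.16,0],"yaw": 0}]}}

```text
t: 9.07
tool_pos: [0.6358, 0.0347, 0.2092]
orientation: [-1.244, 1.141, -1.152]
force: [0.4, 0.7, -0.6]
opening: 0.0602
```

```bash
python3 - <<'E'
from h import *
plan(.51,-.104,.2,.085); snap('wD')
E
```

```text
lin [ 0.1277  0.0085 -0.137 ] yaw -0.001 alt 3.141 n 3.0 q6 -0.109 t 9.075 tcp [0.6358 0.0347 0.2092] jaw 0.084
```

View pics/wD.png

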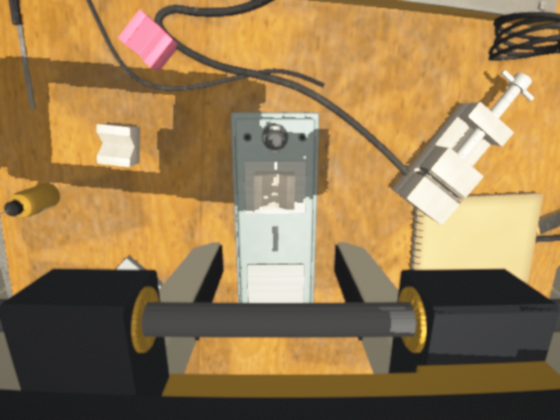

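```bash
python3 - <<'E'
from h import *
plan(.475,-.145,.22,.085)
E
```

```text
lin [ 0.1658 -0.014  -0.1739] yaw -0.0011 alt 3.141 n 3.9 q6 -0.109 t 9.125 tcp [0.6344 0.0348 0.2061] jaw 0.0839
```

{"name": "carry_out", "arguments": {"increments": [{"linear": [0.042,-0.004,-0.044],"yaw": 0},{"linear": [0.083,-0.007,-0.087],"yaw": 0},{"linear": [0.125,-0.01,-0.13],"yaw": 0},{"linear": [0.166,-0.014,-0.174],"yaw": 0},{"linear": [0.166,-0.014,-0.174],"yaw": 0}], "gripper": 1}}

```text
t: 9.75
tool_pos: [0.4721, -0.1477, 0.2185]
orientation: [-1.247, 1.15, -1.152]
force: [0.7, 0.0, -0.8]
opening: 0.0931
```

```bash
python3 - <<'E'
from h import *
w,im=snap('wE')
g=cv2.cvtColor(im,cv2.COLOR_BGR2HSV); m=((g[...,1]<70)&(g[...,2]>70)).astype(np.uint8)
m=cv2.morphologyEx(m,cv2.MORPH_CLOSE,np.ones((7,7)))
cs,_=cv2.findContours(m,cv2.RETR_EXTERNAL,cv2.CHAIN_APPROX_NONE)
for c in cs:
    if cv2.contourArea(c)>300: print(cv2.contourArea(c),cv2.minAreaRect(c))
print(proj(w,np.array([.466,-.104,.01])))
E
```

```text
390.0 ((344.0, 364.5), (17.0, 28.0), 90.0)
585.5 ((193.0184783935547, 288.4828186035156), (29.19567108154297, 28.01784896850586), 2.0454084873199463)
479.5 ((267.44232177734375, 279.7884521484375), (49.127685546875, 11.289535522460938), 79.50852966308594)
19489.5 ((278.7525329589844, 323.8519287109375), (135.83380126953125, 408.5823669433594), 82.23483276367188)
384.5 ((195.5, 220.5), (21.0, 23.0), 90.0)
2659.5 ((276.2500305175781, 146.25001525878906), (50.20458221435547, 55.154327392578125), 45.0)
17534.0 ((442.5809631347656, 100.9026870727539), (92.78211975097656, 208.6414794921875), 3.922713279724121)
38612.0 ((94.5, 150.99996948242188), (301.99993896484375, 188.99996948242188), 90.0)
[276.4846461  146.57863176]
```

View pics/wE.png

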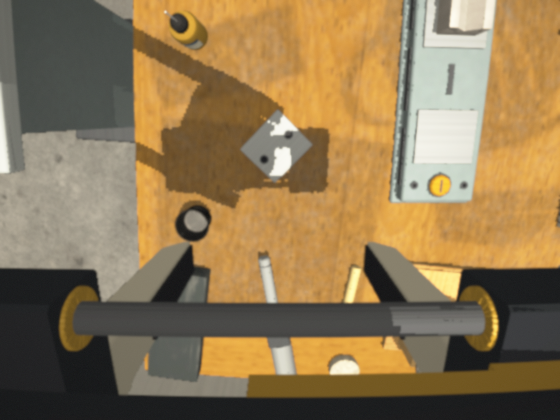

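```bash
python3 - <<'E'
from h import *
w,im=load('wE'); cv2.imwrite('pics/cE.png',cv2.resize(cv2.convertScaleAbs(im[95:195,225:325],alpha=1.0),None,fx=6,fy=6,interpolation=cv2.INTER_CUBIC))
E
```

```text
(no output)
```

View pics/cE.png

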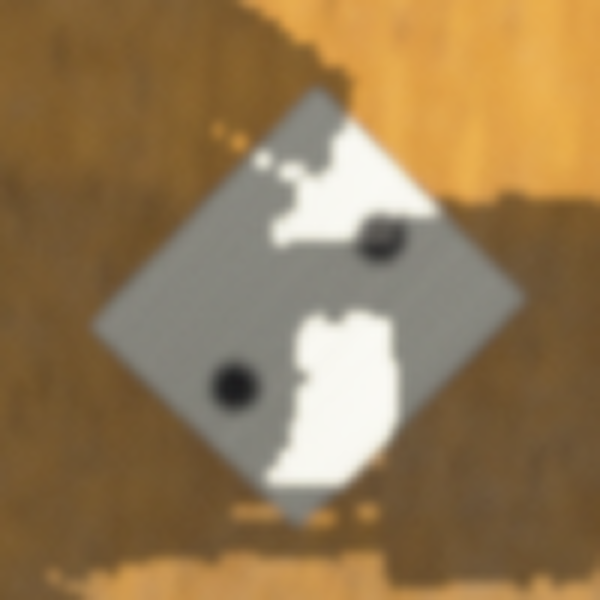

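```bash
python3 - <<'E'
from h import *
w,im=load('wE'); f=lambda u,v:(225+u/6,95+v/6)
c=rect(w,[f(*a) for a in [(318,87),(525,298),(298,527),(92,326)]],.01)
a,b=onz(w,*f(382,238),.01),onz(w,*f(234,387),.01); print((a+b)/2, np.arctan2(*(a-b)[:2][::-1]))
plan(c[0],c[1],.08,0.9)
E
```

```text
centre [ 0.4659 -0.1045] e1 0.0528 ang -0.7 e2 0.059 ang -2.267
[ 0.46576344 -0.10467846  0.01      ] 0.8622917636837187
lin [-0.0423  0.1385 -0.0042] yaw -0.8195 alt 2.322 n 4.4 q6 -0.483 t 9.8 tcp [ 0.4734 -0.1463  0.2186] jaw 0.0805
```

{"name": "carry_out", "arguments": {"increments": [{"linear": [-0.01,0.03,-0.001],"yaw": -0.16},{"linear": [-0.02,0.06,-0.002],"yaw": -0.32},{"linear": [-0.03,0.09,-0.003],"yaw": -0.48},{"linear": [-0.0425,0.12,-0.004],"yaw": -0.64},{"linear": [-0.0425,0.135,-0.004],"yaw": -0.793}]}}

```text
t: 10.42
tool_pos: [0.4646, -0.1016, 0.0801]
orientation: [-1.502, 0.543, -0.537]
force: [-0.4, 0.5, 0.0]
opening: 0.0931
```

```bash
python3 - <<'E'
from h import *
plan(.466,-.1045,.035,.874)
E
```

```text
lin [ 0.0031  0.0451 -0.0013] yaw 0.007 alt -3.135 n 0.7 q6 -1.205 t 10.425 tcp [ 0.4646 -0.1016  0.0801] jaw 0.881
```

{"name": "carry_out", "arguments": {"increments": [{"linear": [0.003,0.02,-0.001],"yaw": 0.007},{"linear": [0.003,0.04,-0.001],"yaw": 0.007},{"linear": [0.003,0.045,-0.001],"yaw": 0.007},{"linear": [0.003,0.045,-0.001],"yaw": 0.007}]}}

```text
t: 10.92
tool_pos: [0.4659, -0.1034, 0.0345]
orientation: [-1.501, 0.549, -0.54]
force: [-0.5, 0.6, -0.1]
opening: 0.093
```

```bash
python3 - <<'E'
from h import *
plan(.466,-.1045,.01,.874); snap('wF')
E
```

```text
lin [ 0.0009  0.0245 -0.0007] yaw 0.0009 alt -3.141 n 0.4 q6 -1.201 t 10.925 tcp [ 0.4659 -0.1034  0.0345] jaw 0.8749
```

View pics/wF.png

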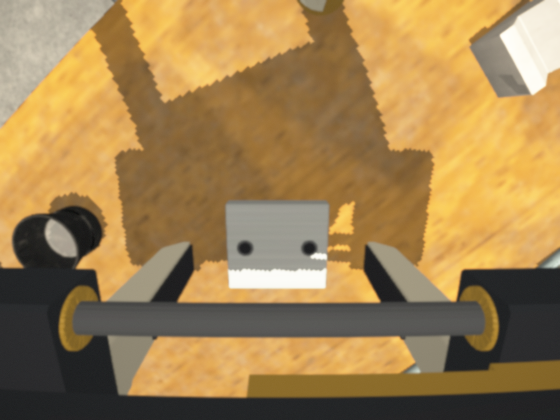

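{"name": "carry_out", "arguments": {"increments": [{"linear": [0.001,0.012,-0.0007],"yaw": 0},{"linear": [0.001,0.022,-0.0007],"yaw": 0},{"linear": [0.001,0.0245,-0.0007],"yaw": 0},{"linear": [0.001,0.0245,-0.0007],"yaw": 0}]}}

```text
t: 11.48
tool_pos: [0.4663, -0.1049, 0.0104]
orientation: [-1.501, 0.549, -0.541]
force: [0.2, -0.4, -0.4]
opening: 0.093
```

```bash
python3 - <<'E'
from h import *
plan(.466,-.1045,.01,.874)
E
```

```text
lin [-0.0005  0.0004  0.0001] yaw 0.0005 alt -3.141 n 0.0 q6 -1.204 t 11.475 tcp [ 0.4663 -0.1049  0.0104] jaw 0.8745
```

{"name": "carry_out", "arguments": {"increments": [{"linear": [0,0,0],"yaw": 0},{"linear": [0,0,0],"yaw": 0},{"linear": [0,0,0],"yaw": 0},{"linear": [0,0,0],"yaw": 0},{"linear": [0,0,0],"yaw": 0}], "gripper": 0.5, "newtons": 30}}

```text
t: 12.1
tool_pos: [0.4665, -0.1049, 0.0105]
orientation: [-1.501, 0.549, -0.541]
force: [-0.0, -0.1, 2.5]
opening: 0.0598
```

{"name": "carry_out", "arguments": {"increments": [{"linear": [0,-0.02,0],"yaw": 0},{"linear": [0,-0.06,0],"yaw": 0},{"linear": [0,-0.1,0],"yaw": 0},{"linear": [0,-0.13,0],"yaw": 0},{"linear": [0,-0.13,0],"yaw": 0}]}}

```text
t: 12.72
tool_pos: [0.4687, -0.1057, 0.1428]
orientation: [-1.501, 0.545, -0.545]
force: [0.1, -0.1, -2.2]
opening: 0.0594
```

```bash
python3 - <<'E'
from h import *
plan(.6424,-.0773,.14,.085); snap('wG')
E
```

```text
lin [0.115  0.0029 0.1332] yaw 0.7896 alt -2.352 n 4.2 q6 -1.204 t 12.725 tcp [ 0.4687 -0.1057  0.1428] jaw 0.8746
```

View pics/wG.png

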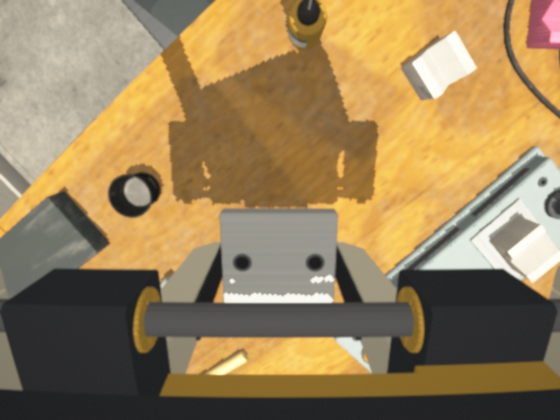

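{"name": "carry_out", "arguments": {"increments": [{"linear": [0.023,0,0.027],"yaw": 0.16},{"linear": [0.046,0,0.053],"yaw": 0.32},{"linear": [0.069,0,0.08],"yaw": 0.48},{"linear": [0.092,0,0.107],"yaw": 0.64},{"linear": [0.115,0,0.133],"yaw": 0.79}]}}

```text
t: 13.4
tool_pos: [0.6405, -0.0764, 0.1365]
orientation: [-1.249, 1.157, -1.145]
force: [-0.8, -0.1, -1.4]
opening: 0.0595
```

```bash
python3 - <<'E'
from h import *
plan(.6424,-.0773,.06,.085)
E
```

```text
lin [0.0012 0.0764 0.0024] yaw -0.0055 alt 3.136 n 1.2 q6 -0.278 t 13.4 tcp [ 0.6405 -0.0764  0.1365] jaw 0.0795
```

{"name": "carry_out", "arguments": {"increments": [{"linear": [0.001,0.03,0.002],"yaw": -0.005},{"linear": [0.001,0.06,0.002],"yaw": -0.005},{"linear": [0.001,0.076,0.002],"yaw": -0.005},{"linear": [0.001,0.076,0.002],"yaw": -0.005},{"linear": [0.001,0.076,0.002],"yaw": -0.005}]}}

```text
t: 14.02
tool_pos: [0.6426, -0.0773, 0.0614]
orientation: [-1.251, 1.152, -1.142]
force: [-0.8, -0.0, -3.0]
opening: 0.0594
```

```bash
python3 - <<'E'
from h import *
plan(.6424,-.0773,.0385,.085)
E
```

```text
lin [ 0.0001  0.0229 -0.    ] yaw -0.0006 alt 3.141 n 0.4 q6 -0.284 t 14.025 tcp [ 0.6426 -0.0773  0.0614] jaw 0.0844
```

{"name": "carry_out", "arguments": {"increments": [{"linear": [0,0.01,0],"yaw": 0},{"linear": [0,0.018,0],"yaw": 0},{"linear": [0,0.022,0],"yaw": 0},{"linear": [0,0.0225,0],"yaw": 0}]}}

```text
t: 14.52
tool_pos: [0.642, -0.0771, 0.0383]
orientation: [-1.251, 1.153, -1.142]
force: [-0.2, 0.2, -2.5]
opening: 0.0595
```

{"name": "carry_out", "arguments": {"increments": [{"linear": [0,0.0007,0],"yaw": 0},{"linear": [0,0.0015,0],"yaw": 0},{"linear": [0,0.0015,0],"yaw": 0}]}}

```text
t: 14.9
tool_pos: [0.6423, -0.0772, 0.0377]
orientation: [-1.251, 1.152, -1.142]
force: [-3.4, 0.6, 5.2]
opening: 0.0594
```

Contact; release and lift.

{"name": "carry_out", "arguments": {"increments": [{"linear": [0,0,0],"yaw": 0},{"linear": [0,0,0],"yaw": 0},{"linear": [0,0,0],"yaw": 0}], "gripper": 0.9}}

```text
t: 15.28
tool_pos: [0.6424, -0.0772, 0.0376]
orientation: [-1.251, 1.152, -1.142]
force: [1.0, -1.2, -0.0]
opening: 0.0821
```

{"name": "carry_out", "arguments": {"increments": [{"linear": [0,-0.03,0],"yaw": 0},{"linear": [0,-0.08,0],"yaw": 0},{"linear": [0,-0.13,0],"yaw": 0},{"linear": [0,-0.17,0],"yaw": 0},{"linear": [0,-0.17,0],"yaw": 0}]}}

```text
t: 15.9
tool_pos: [0.6461, -0.0781, 0.213]
orientation: [-1.246, 1.145, -1.148]
force: [-0.5, 0.6, 0.6]
opening: 0.0837
```

```bash
python3 - <<'E'
from h import *
plan(.5,.07,.22,.085); snap('wH')
E
```

```text
lin [-0.1599 -0.0073 -0.133 ] yaw -0.0006 alt 3.141 n 3.3 q6 -0.284 t 15.9 tcp [ 0.6461 -0.0781  0.213 ] jaw 0.0844
```

View pics/wH.png

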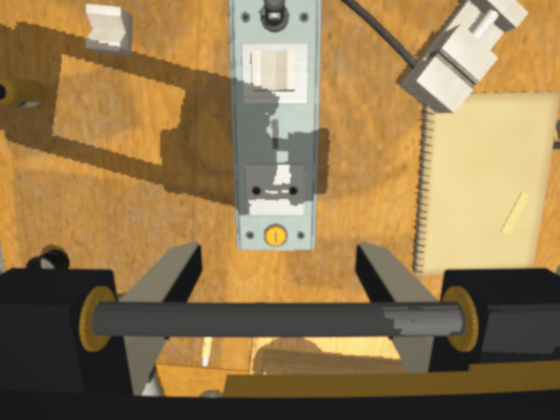

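```bash
python3 - <<'E'
from h import *
w,im=load('wH'); cv2.imwrite('pics/cH.png',cv2.resize(cv2.convertScaleAbs(im[0:250,225:330],alpha=0.9),None,fx=2.4,fy=2.4,interpolation=cv2.INTER_CUBIC)); 
cv2.imwrite('pics/cH2.png',cv2.resize(cv2.convertScaleAbs(im[30:115,225:330],alpha=0.75),None,fx=6,fy=6,interpolation=cv2.INTER_CUBIC)); 
cv2.imwrite('pics/cH3.png',cv2.resize(cv2.convertScaleAbs(im[150:235,225:330],alpha=0.9),None,fx=6,fy=6,interpolation=cv2.INTER_CUBIC)); 
E
```

```text
(no output)
```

View pics/cH2.png

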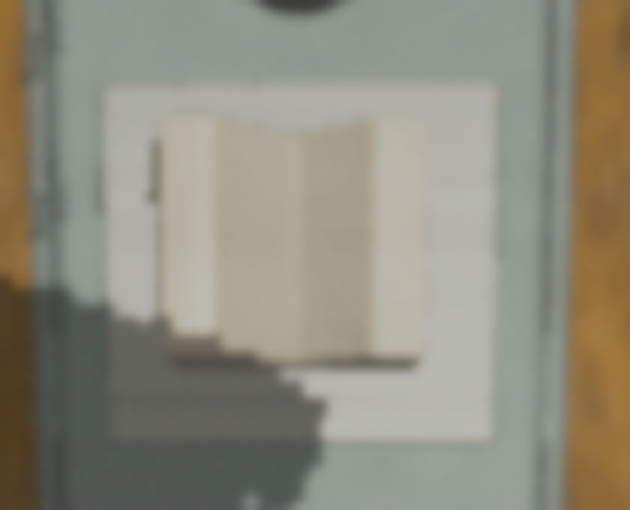

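View pics/cH3.png

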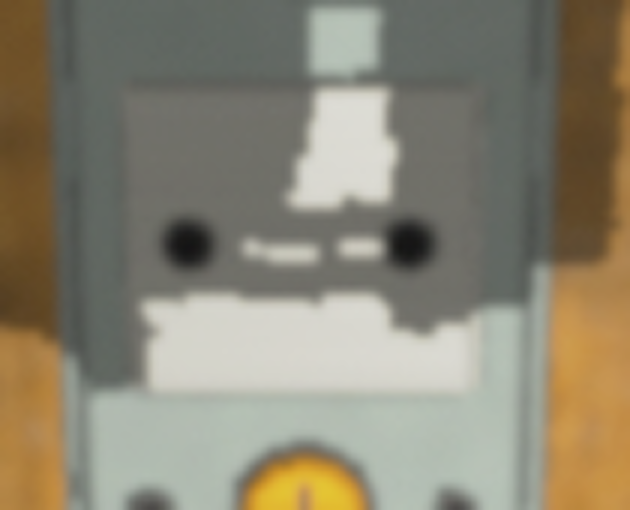

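```bash
python3 - <<'E'
from h import *
w,im=load('wH'); f=lambda u,v:(225+u/6,30+v/6); g=lambda u,v:(225+u/6,150+v/6)
B=np.array([.6375,-.0195]);ex=np.array([-.085,.996]);ey=np.array([-.996,-.085])
for c in [rect(w,[f(*a) for a in [(104,87),(496,87),(490,438),(112,438)]],.027),
 rect(w,[f(*a) for a in [(163,116),(429,118),(424,343),(170,341)]],.055),
 rect(w,[g(*a) for a in [(126,86),(474,86),(474,390),(135,390)]],.037),
 (onz(w,*g(188,244),.037)+onz(w,*g(409,244),.037))[:2]/2]:
  print('bed xy',(c-B)@ex,(c-B)@ey)
print('slot',onz(w,225+300/6,132,.024))
E
```

```text
centre [0.6329 0.0374] e1 0.0626 ang 0.084 e2 0.0542 ang -1.485
centre [0.6324 0.0388] e1 0.0387 ang 0.077 e2 0.0317 ang -1.484
centre [ 0.6426 -0.0757] e1 0.0588 ang 0.084 e2 0.0532 ang -1.474
bed xy 0.05709420161083756 -0.0002683355838280724
bed xy 0.058454463171788935 9.477470220856407e-05
bed xy -0.05636171261113963 -0.0003229010594236379
bed xy -0.05688687958351838 0.0003277750255291385
slot [ 0.6373678  -0.01792268  0.024     ]
```

```bash
python3 - <<'E'
from h import *
plan(.51,.07,.2,1.538)
E
```

```text
lin [-0.1586  0.0103 -0.1217] yaw -1.4536 alt 1.688 n 7.8 q6 -0.284 t 15.95 tcp [ 0.6447 -0.0778  0.2099] jaw 0.0844
```

{"name": "carry_out", "arguments": {"increments": [{"linear": [-0.03,0,-0.024],"yaw": -0.18},{"linear": [-0.06,0,-0.05],"yaw": -0.36},{"linear": [-0.09,0,-0.075],"yaw": -0.54},{"linear": [-0.12,0,-0.1],"yaw": -0.72},{"linear": [-0.158,0.01,-0.122],"yaw": -0.9}], "gripper": 0.7}}

```text
t: 16.58
tool_pos: [0.5084, 0.0699, 0.1989]
orientation: [-1.522, 0.458, -0.452]
force: [-0.1, 0.8, 0.9]
opening: 0.0651
```

```bash
python3 - <<'E'
from h import *
plan(.51,.07,.2,1.538)
E
```

```text
lin [ 0.0013 -0.0011  0.001 ] yaw -0.5484 alt 2.593 n 2.9 q6 -0.954 t 16.575 tcp [0.5084 0.0699 0.1989] jaw 0.9896
```

{"name": "carry_out", "arguments": {"increments": [{"linear": [0,0,0],"yaw": -0.18},{"linear": [0,0,0],"yaw": -0.36},{"linear": [0,0,0],"yaw": -0.548},{"linear": [0,0,0],"yaw": -0.548}]}}

```text
t: 17.08
tool_pos: [0.5074, 0.0699, 0.197]
orientation: [-1.57, 0.032, -0.022]
force: [-0.8, -0.8, -0.7]
opening: 0.0652
```

```bash
python3 - <<'E'
from h import *
w,im=snap('wI'); u,v=proj(w,np.array([.4633,.0702,.028])).astype(int); print(u,v)
plan(.4633,.0702,.05,1.538)
cv2.imwrite('pics/cI.png',cv2.resize(cv2.convertScaleAbs(im[v-40:v+40,u-40:u+40],alpha=0.9),None,fx=6,fy=6,interpolation=cv2.INTER_CUBIC)); 
E
```

```text
276 151
lin [-0.0434  0.1476 -0.0014] yaw -0.0046 alt 3.137 n 2.5 q6 -1.498 t 17.125 tcp [0.5076 0.0699 0.1973] jaw 1.5334
```

View pics/cI.png

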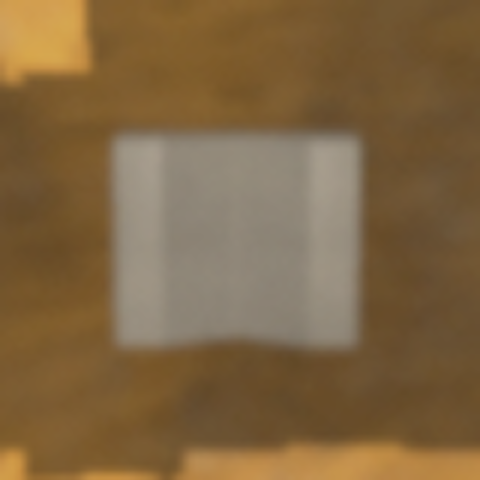

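```bash
python3 - <<'E'
from h import *
w,im=load('wI'); c=rect(w,[(236+u/6,111+v/6) for u,v in [(113,134),(361,133),(359,347),(117,347)]],.028)
plan(c[0],c[1],.05,1.538)
E
```

```text
centre [0.4632 0.0692] e1 0.0399 ang 1.538 e2 0.0345 ang -0.031
lin [-0.0435  0.1476 -0.0024] yaw -0.0046 alt 3.137 n 2.5 q6 -1.498 t 17.125 tcp [0.5076 0.0699 0.1973] jaw 1.5334
```

{"name": "carry_out", "arguments": {"increments": [{"linear": [-0.022,0.05,-0.001],"yaw": -0.004},{"linear": [-0.0435,0.1,-0.002],"yaw": -0.004},{"linear": [-0.0435,0.14,-0.002],"yaw": -0.004},{"linear": [-0.0435,0.1475,-0.002],"yaw": -0.004},{"linear": [-0.0435,0.1475,-0.002],"yaw": -0.004}]}}

```text
t: 17.75
tool_pos: [0.4634, 0.0696, 0.0505]
orientation: [-1.57, 0.033, -0.023]
force: [0.4, -0.4, 0.5]
opening: 0.065
```

```bash
python3 - <<'E'
from h import *
plan(.4632,.0695,.015,1.538)
E
```

```text
lin [-0.      0.0355 -0.0001] yaw -0.0026 alt 3.139 n 0.6 q6 -1.497 t 17.75 tcp [0.4634 0.0696 0.0505] jaw 1.5354
```

{"name": "carry_out", "arguments": {"increments": [{"linear": [0,0.015,0],"yaw": 0},{"linear": [0,0.03,0],"yaw": 0},{"linear": [0,0.0355,0],"yaw": 0},{"linear": [0,0.0355,0],"yaw": 0},{"linear": [0,0.0355,0],"yaw": 0}]}}

```text
t: 18.38
tool_pos: [0.4635, 0.0697, 0.0153]
orientation: [-1.57, 0.032, -0.023]
force: [0.3, 0.4, 0.1]
opening: 0.0653
```

{"name": "carry_out", "arguments": {"increments": [{"linear": [0,0,0],"yaw": 0},{"linear": [0,0,0],"yaw": 0},{"linear": [0,0,0],"yaw": 0},{"linear": [0,0,0],"yaw": 0}], "gripper": 0.3, "newtons": 25}}

```text
t: 18.88
tool_pos: [0.4637, 0.0696, 0.0155]
orientation: [-1.57, 0.032, -0.024]
force: [-0.3, -0.5, 2.8]
opening: 0.0395
```

{"name": "carry_out", "arguments": {"increments": [{"linear": [0,-0.03,0],"yaw": 0},{"linear": [0,-0.08,0],"yaw": 0},{"linear": [0,-0.13,0],"yaw": 0},{"linear": [0,-0.16,0],"yaw": 0},{"linear": [0,-0.16,0],"yaw": 0}]}}

```text
t: 19.5
tool_pos: [0.4663, 0.0695, 0.178]
orientation: [-1.569, 0.028, -0.027]
force: [0.4, 0.3, -2.5]
opening: 0.0397
```

```bash
python3 - <<'E'
from h import *
plan(.6424,-.0773,.18,.085)
E
```

```text
lin [ 0.1812 -0.0022 -0.1405] yaw 1.4504 alt -1.691 n 7.8 q6 -1.497 t 19.5 tcp [0.4663 0.0695 0.178 ] jaw 1.5354
```

{"name": "carry_out", "arguments": {"increments": [{"linear": [0.03,0,-0.023],"yaw": 0.18},{"linear": [0.06,0,-0.046],"yaw": 0.36},{"linear": [0.09,0,-0.07],"yaw": 0.54},{"linear": [0.13,0,-0.1],"yaw": 0.72},{"linear": [0.181,-0.002,-0.14],"yaw": 0.9}]}}

```text
t: 20.12
tool_pos: [0.64, -0.0754, 0.1763]
orientation: [-1.443, 0.738, -0.73]
force: [1.1, 0.3, -1.6]
opening: 0.0396
```

```bash
python3 - <<'E'
from h import *
plan(.6424,-.0773,.12,.085)
E
```

```text
lin [0.0032 0.0563 0.0009] yaw 0.5454 alt -2.596 n 2.9 q6 -0.828 t 20.125 tcp [ 0.64   -0.0754  0.1763] jaw 0.6304
```

{"name": "carry_out", "arguments": {"increments": [{"linear": [0.003,0.01,0.001],"yaw": 0.18},{"linear": [0.003,0.03,0.001],"yaw": 0.36},{"linear": [0.003,0.05,0.001],"yaw": 0.545},{"linear": [0.003,0.056,0.001],"yaw": 0.545}]}}

```text
t: 20.62
tool_pos: [0.6397, -0.0766, 0.1155]
orientation: [-1.254, 1.155, -1.137]
force: [-0.2, 1.0, -1.1]
opening: 0.04
```

```bash
python3 - <<'E'
from h import *
plan(.6424,-.0773,.06,.085)
E
```

```text
lin [0.0012 0.0555 0.0032] yaw 0.0016 alt -3.14 n 0.9 q6 -0.287 t 20.625 tcp [ 0.6397 -0.0766  0.1155] jaw 0.0866
```

{"name": "carry_out", "arguments": {"increments": [{"linear": [0.001,0.025,0.003],"yaw": 0.002},{"linear": [0.001,0.045,0.003],"yaw": 0.002},{"linear": [0.001,0.055,0.003],"yaw": 0.002},{"linear": [0.001,0.055,0.003],"yaw": 0.002},{"linear": [0.001,0.055,0.003],"yaw": 0.002}]}}

```text
t: 21.25
tool_pos: [0.643, -0.0773, 0.0617]
orientation: [-1.252, 1.155, -1.139]
force: [0.7, 0.8, -1.4]
opening: 0.0395
```

```bash
python3 - <<'E'
from h import *
plan(.6424,-.0773,.053,.085)
E
```

```text
lin [ 0.      0.0087 -0.0005] yaw 0.0001 alt -3.142 n 0.1 q6 -0.285 t 21.25 tcp [ 0.643  -0.0773  0.0617] jaw 0.0851
```

{"name": "carry_out", "arguments": {"increments": [{"linear": [0,0.005,0],"yaw": 0},{"linear": [0,0.0085,0],"yaw": 0},{"linear": [0,0.0085,0],"yaw": 0},{"linear": [0,0.0085,0],"yaw": 0}]}}

```text
t: 21.75
tool_pos: [0.6429, -0.0773, 0.0532]
orientation: [-1.252, 1.155, -1.139]
force: [-0.5, -0.6, -2.5]
opening: 0.0396
```

{"name": "carry_out", "arguments": {"increments": [{"linear": [0,0.0007,0],"yaw": 0},{"linear": [0,0.0015,0],"yaw": 0},{"linear": [0,0.0015,0],"yaw": 0}]}}

```text
t: 22.12
tool_pos: [0.6431, -0.0773, 0.0526]
orientation: [-1.252, 1.154, -1.139]
force: [-3.8, 0.3, 5.3]
opening: 0.0395
```

{"name": "carry_out", "arguments": {"increments": [{"linear": [0,0,0],"yaw": 0},{"linear": [0,0,0],"yaw": 0},{"linear": [0,0,0],"yaw": 0}], "gripper": 0.65}}

```text
t: 22.5
tool_pos: [0.6432, -0.0773, 0.0525]
orientation: [-1.252, 1.154, -1.14]
force: [-0.7, 0.0, 0.2]
opening: 0.0596
```

{"name": "carry_out", "arguments": {"increments": [{"linear": [0,-0.03,0],"yaw": 0},{"linear": [0,-0.08,0],"yaw": 0},{"linear": [0,-0.13,0],"yaw": 0},{"linear": [0,-0.18,0],"yaw": 0},{"linear": [0,-0.18,0],"yaw": 0}]}}

```text
t: 23.12
tool_pos: [0.6476, -0.0785, 0.239]
orientation: [-1.246, 1.146, -1.146]
force: [-0.2, 0.6, 0.2]
opening: 0.0601
```

```bash
python3 - <<'E'
from h import *
plan(.5,-.37,.22,.085); w,im=snap('wJ'); cv2.imwrite('pics/cJ.png',cv2.resize(cv2.convertScaleAbs(im[0:250,215:340],alpha=0.85),None,fx=2.4*1.0,fy=2.4,interpolation=cv2.INTER_CUBIC))
cv2.imwrite('pics/cJ2.png',cv2.resize(cv2.convertScaleAbs(im[150:240,225:330],alpha=0.85),None,fx=6,fy=6,interpolation=cv2.INTER_CUBIC))
E
```

```text
lin [ 0.2779  0.0184 -0.1719] yaw 0.0001 alt -3.142 n 5.2 q6 -0.285 t 23.125 tcp [ 0.6476 -0.0785  0.239 ] jaw 0.0851
```

View pics/wJ.png

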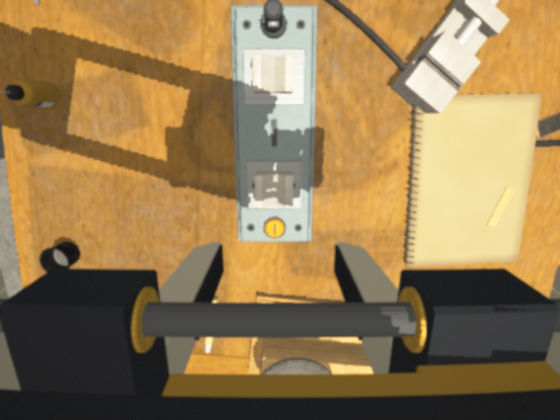

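View pics/cJ2.png

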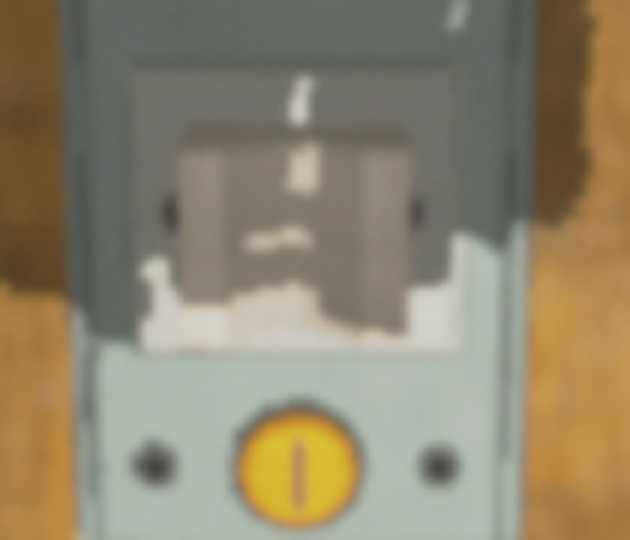

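```bash
python3 - <<'E'
from h import *
S=robot.camera_params('scene');D=robot.camera_params('side')
print(tri([(S,382,222),(D,255,143)]))
plan(.475,-.295,.22,.085)
E
```

```text
(array([ 0.69006712, -0.32156887,  0.06783876]), [np.float64(0.0033972420270586235), np.float64(0.0033972420270586066)])
lin [ 0.2015  0.0156 -0.189 ] yaw 0.0001 alt -3.141 n 4.4 q6 -0.285 t 23.175 tcp [ 0.6463 -0.0782  0.2355] jaw 0.0851
```

{"name": "carry_out", "arguments": {"increments": [{"linear": [0.04,0,-0.037],"yaw": 0.18},{"linear": [0.08,0,-0.075],"yaw": 0.36},{"linear": [0.12,0,-0.112],"yaw": 0.54},{"linear": [0.16,0,-0.15],"yaw": 0.72},{"linear": [0.2,0.01,-0.188],"yaw": 0.9}]}}

```text
t: 23.8
tool_pos: [0.4743, -0.2943, 0.224]
orientation: [-0.705, 1.788, -1.78]
force: [-0.6, 0.2, 0.6]
opening: 0.0604
```

{"name": "carry_out", "arguments": {"increments": [{"linear": [0,0,0],"yaw": 0.18},{"linear": [0,0,0],"yaw": 0.36},{"linear": [0,0,0],"yaw": 0.54},{"linear": [0,0,0],"yaw": 0.72},{"linear": [0,0,0],"yaw": 0.9}]}}

```text
t: 24.42
tool_pos: [0.4734, -0.2937, 0.2216]
orientation: [-0.158, -2.142, 2.132]
force: [-1.4, -0.9, 0.0]
opening: 0.0602
```

{"name": "carry_out", "arguments": {"increments": [{"linear": [0,0,0],"yaw": 0.18},{"linear": [0,0,0],"yaw": 0.36},{"linear": [0,0,0],"yaw": 0.54},{"linear": [0,0,0],"yaw": 0.72},{"linear": [0,0,0],"yaw": 0.9}]}}

```text
t: 25.05
tool_pos: [0.4725, -0.293, 0.2191]
orientation: [-0.91, -1.571, 1.569]
force: [-0.1, 0.1, 0.3]
opening: 0.0599
```

```bash
python3 - <<'E'
from h import *
plan(.475,-.295,.22,.24)
E
```

```text
lin [-0.003  -0.0009 -0.0012] yaw 0.269 alt -2.873 n 1.4 q6 1.986 t 25.05 tcp [ 0.4725 -0.293   0.2191] jaw -2.6326
```

{"name": "carry_out", "arguments": {"increments": [{"linear": [-0.003,0,-0.001],"yaw": 0.13},{"linear": [-0.003,0,-0.001],"yaw": 0.269},{"linear": [-0.003,0,-0.001],"yaw": 0.269}]}}

```text
t: 25.42
tool_pos: [0.474, -0.2945, 0.2169]
orientation: [-1.069, -1.38, 1.381]
force: [0.7, 0.4, 0.1]
opening: 0.0603
```

```bash
python3 - <<'E'
from h import *
w,im=snap('wK'); plan(.475,-.295,.22,.24)
E
```

```text
lin [-0.0006 -0.0027 -0.0007] yaw 0.003 alt -3.139 n 0.0 q6 2.251 t 25.475 tcp [ 0.4741 -0.2946  0.2173] jaw -2.8986
```

View pics/wK.png

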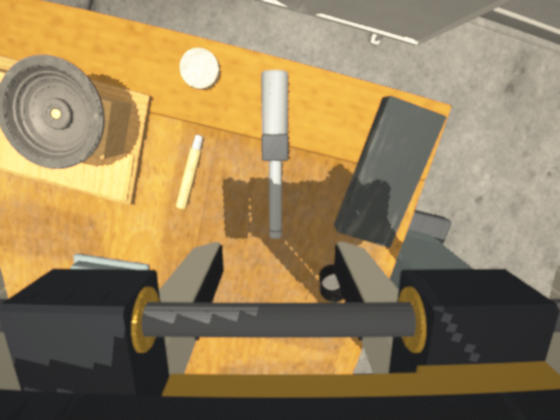

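```bash
python3 - <<'E'
from h import *
w,im=load('wK')
cv2.imwrite('pics/cK.png',cv2.resize(cv2.convertScaleAbs(im[60:245,230:320],alpha=1.1),None,fx=3.2,fy=3.2,interpolation=cv2.INTER_CUBIC))
E
```

```text
(no output)
```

View pics/cK.png

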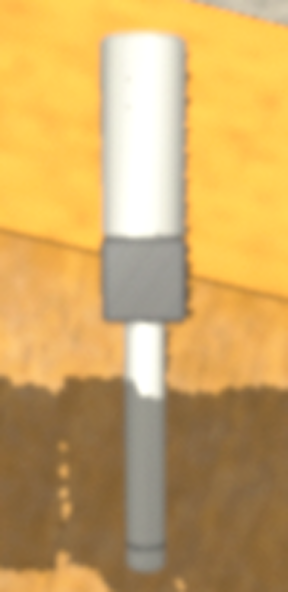

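```bash
python3 - <<'E'
from h import *
w,im=load('wK'); f=lambda u,v:(230+u/3.2,60+v/3.2)
c=rect(w,[f(*a) for a in [(103,238),(187,237),(184,322),(104,322)]],.028)
a=onz(w,*f(144,60),.016)[:2]; b=onz(w,*f(145.5,555),.016)[:2]; d=b-a; th=np.arctan2(d[1],d[0]); print('axis',th, 'jaw',th-np.pi/2)
n=np.array([-np.sin(th),np.cos(th)]); print('off',(c-a)@n)
e=onz(w,*f(146,569),.014)[:2]; u=d/np.linalg.norm(d); print('thin end->square',(e-c)@u)
plan(c[0],c[1],.06,th-np.pi/2)
E
```

```text
centre [ 0.4847 -0.3348] e1 0.0264 ang -2.896 e2 0.027 ang 1.797
axis 1.8123485350013713 jaw 0.24155220820647472
off -6.682389995553836e-05
thin end->square 0.1045407948072206
lin [-0.0434  0.1568 -0.0021] yaw 0.0015 alt -3.14 n 2.6 q6 2.251 t 25.475 tcp [ 0.4741 -0.2946  0.2173] jaw -2.8986
```

{"name": "carry_out", "arguments": {"increments": [{"linear": [-0.02,0.05,-0.002],"yaw": 0},{"linear": [-0.0435,0.1,-0.002],"yaw": 0},{"linear": [-0.0435,0.15,-0.002],"yaw": 0},{"linear": [-0.0435,0.157,-0.002],"yaw": 0},{"linear": [-0.0435,0.157,-0.002],"yaw": 0}]}}

```text
t: 26.1
tool_pos: [0.4846, -0.3348, 0.0603]
orientation: [-1.067, -1.383, 1.384]
force: [1.6, 0.2, 0.2]
opening: 0.0605
```

```bash
python3 - <<'E'
from h import *
plan(.4847,-.3348,.011,.2415); snap('wL')
E
```

```text
lin [-0.0006  0.0493 -0.0006] yaw 0.0031 alt -3.138 n 0.8 q6 2.206 t 26.1 tcp [ 0.4846 -0.3348  0.0603] jaw -2.897
```

View pics/wL.png

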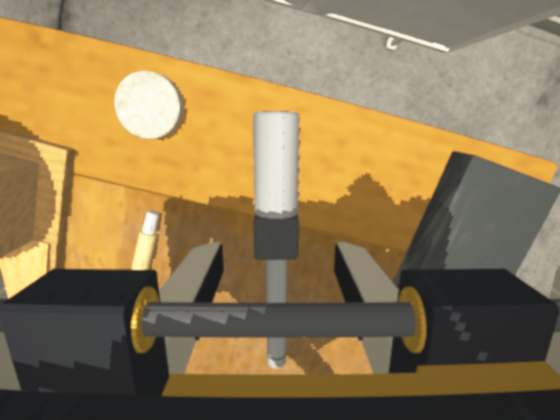

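Centred on the square (277,237), jaws parallel to it. Descend and grip.

{"name": "carry_out", "arguments": {"increments": [{"linear": [-0.0006,0.02,-0.0006],"yaw": 0.003},{"linear": [-0.0006,0.04,-0.0006],"yaw": 0.003},{"linear": [-0.0006,0.049,-0.0006],"yaw": 0.003},{"linear": [-0.0006,0.049,-0.0006],"yaw": 0.003},{"linear": [-0.0006,0.049,-0.0006],"yaw": 0.003}]}}

```text
t: 26.78
tool_pos: [0.486, -0.3358, 0.0131]
orientation: [-1.072, -1.381, 1.382]
force: [0.0, 0.2, 0.4]
opening: 0.0603
```

{"name": "carry_out", "arguments": {"increments": [{"linear": [0,0,0],"yaw": 0},{"linear": [0,0,0],"yaw": 0},{"linear": [0,0,0],"yaw": 0},{"linear": [0,0,0],"yaw": 0},{"linear": [0,0,0],"yaw": 0}], "gripper": 0.15, "newtons": 45}}

```text
t: 27.4
tool_pos: [0.4861, -0.3358, 0.0133]
orientation: [-1.072, -1.381, 1.383]
force: [-0.8, 0.2, 0.8]
opening: 0.0277
```

{"name": "carry_out", "arguments": {"increments": [{"linear": [0,-0.03,0],"yaw": 0},{"linear": [0,-0.07,0],"yaw": 0},{"linear": [0,-0.11,0],"yaw": 0},{"linear": [0,-0.15,0],"yaw": 0},{"linear": [0,-0.18,0],"yaw": 0}]}}

```text
t: 28.02
tool_pos: [0.4879, -0.3371, 0.1944]
orientation: [-1.072, -1.381, 1.383]
force: [0.6, 0.3, -4.1]
opening: 0.0279
```

```bash
python3 - <<'E'
from h import *
plan(.5,-.2,.2,.085); snap('wM'); s=robot.read_state(); print(s['wrist_torque'])
c=np.array([.6375,-.0195])+.014*np.array([-.085,.996]); print(c)
E
```

```text
lin [ 0.1302 -0.0047 -0.0445] yaw 0.1564 alt -2.985 n 2.2 q6 2.21 t 28.025 tcp [ 0.4879 -0.3371  0.1944] jaw -2.9002
[-0.06018907 -0.02265719  0.04787898]
[ 0.63631  -0.005556]
```

View pics/wM.png

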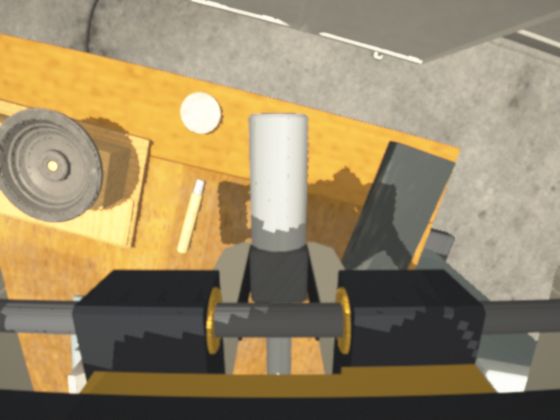

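```bash
python3 - <<'E'
from h import *
plan(.6362,-.0043,.18,.085)
E
```

```text
lin [ 0.2891  0.0194 -0.2225] yaw 0.1564 alt -2.985 n 5.8 q6 2.21 t 28.075 tcp [ 0.4894 -0.3383  0.199 ] jaw -2.9002
```

{"name": "carry_out", "arguments": {"increments": [{"linear": [0.03,0,-0.022],"yaw": -0.17},{"linear": [0.06,0,-0.045],"yaw": -0.34},{"linear": [0.09,0,-0.07],"yaw": -0.51},{"linear": [0.12,0,-0.09],"yaw": -0.68},{"linear": [0.15,0,-0.112],"yaw": -0.85}]}}

```text
t: 28.7
tool_pos: [0.5618, -0.1645, 0.1973]
orientation: [-0.463, -1.956, 1.952]
force: [0.6, -0.9, -3.2]
opening: 0.0277
```

{"name": "carry_out", "arguments": {"increments": [{"linear": [0,0,0],"yaw": -0.17},{"linear": [0,0,0],"yaw": -0.34},{"linear": [0,0,0],"yaw": -0.51},{"linear": [0,0,0],"yaw": -0.68},{"linear": [0,0,0],"yaw": -0.85}]}}

```text
t: 29.32
tool_pos: [0.561, -0.1641, 0.1953]
orientation: [-0.399, 2.023, -2.009]
force: [-0.9, 0.3, -4.1]
opening: 0.0274
```

{"name": "carry_out", "arguments": {"increments": [{"linear": [0,0,0],"yaw": -0.17},{"linear": [0,0,0],"yaw": -0.34},{"linear": [0,0,0],"yaw": -0.51},{"linear": [0,0,0],"yaw": -0.68},{"linear": [0,0,0],"yaw": -0.85}]}}

```text
t: 29.95
tool_pos: [0.5602, -0.1638, 0.1933]
orientation: [-1.04, 1.463, -1.441]
force: [0.5, -0.0, -3.9]
opening: 0.0276
```

```bash
python3 - <<'E'
from h import *
plan(.6362,-.0043,.18,.085)
E
```

```text
lin [-0.1756  0.0133  0.0198] yaw -0.4184 alt 2.723 n 2.8 q6 -0.04 t 29.95 tcp [ 0.5602 -0.1638  0.1933] jaw -0.3334
```

{"name": "carry_out", "arguments": {"increments": [{"linear": [-0.04,0.003,0.005],"yaw": -0.14},{"linear": [-0.09,0.007,0.01],"yaw": -0.28},{"linear": [-0.135,0.01,0.015],"yaw": -0.418},{"linear": [-0.1756,0.013,0.02],"yaw": -0.418},{"linear": [-0.1756,0.013,0.02],"yaw": -0.418}]}}

```text
t: 30.58
tool_pos: [0.6361, -0.0013, 0.1777]
orientation: [-1.255, 1.159, -1.131]
force: [0.0, -0.1, -4.1]
opening: 0.0278
```

```bash
python3 - <<'E'
from h import *
plan(.6362,-.0043,.1,.085)
w,im=snap('wN')
cv2.imwrite('pics/sN.png',robot.read_camera('side')[150:300,180:320].repeat(4,0).repeat(4,1))
E
```

```text
lin [0.0037 0.0777 0.001 ] yaw 0.0031 alt -3.138 n 1.2 q6 -0.175 t 30.575 tcp [ 0.6361 -0.0013  0.1777] jaw 0.0881
```

View pics/wN.png

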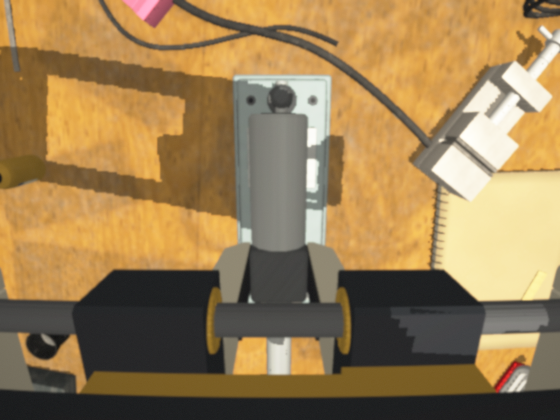

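View pics/sN.png

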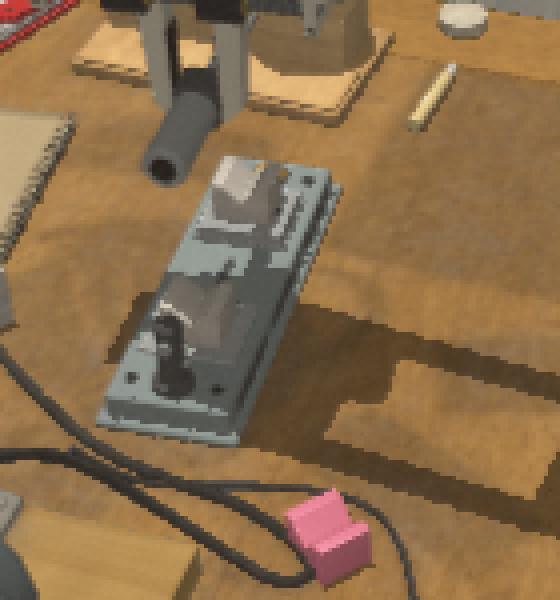

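{"name": "carry_out", "arguments": {"increments": [{"linear": [0.003,0.025,0.001],"yaw": 0.003},{"linear": [0.004,0.05,0.001],"yaw": 0.003},{"linear": [0.004,0.07,0.001],"yaw": 0.003},{"linear": [0.004,0.078,0.001],"yaw": 0.003},{"linear": [0.004,0.078,0.001],"yaw": 0.003}]}}

```text
t: 31.3
tool_pos: [0.6354, -0.0079, 0.1001]
orientation: [-1.254, 1.163, -1.136]
force: [-0.1, -0.8, -3.8]
opening: 0.0279
```

```bash
python3 - <<'E'
from h import *
plan(.6362,-.0043,.068,.085)
w,im=snap('wO')
cv2.imwrite('pics/cO.png',cv2.resize(im[30:260,200:360],None,fx=2.5,fy=2.5,interpolation=cv2.INTER_CUBIC))
E
```

```text
lin [-0.0033  0.0321  0.0016] yaw -0.0029 alt 3.139 n 0.5 q6 -0.179 t 31.3 tcp [ 0.6354 -0.0079  0.1001] jaw 0.0821
```

View pics/cO.png

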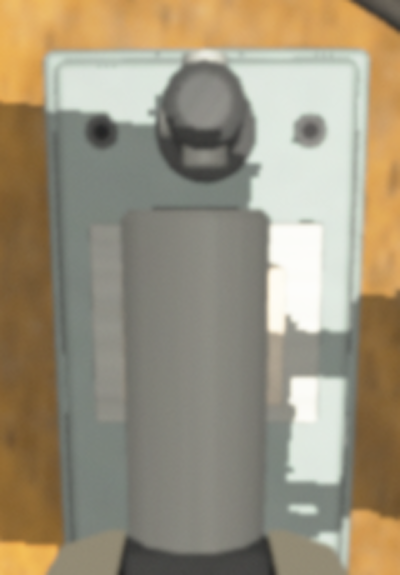

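{"name": "carry_out", "arguments": {"increments": [{"linear": [-0.003,0.01,0.0016],"yaw": -0.003},{"linear": [-0.003,0.022,0.0016],"yaw": -0.003},{"linear": [-0.003,0.03,0.0016],"yaw": -0.003},{"linear": [-0.003,0.032,0.0016],"yaw": -0.003},{"linear": [-0.003,0.032,0.0016],"yaw": -0.003}]}}

```text
t: 31.98
tool_pos: [0.6368, -0.0045, 0.0688]
orientation: [-1.254, 1.16, -1.134]
force: [0.3, -0.4, -5.1]
opening: 0.0276
```

```bash
python3 - <<'E'
from h import *
plan(.6362,-.0043,.0625,.085)
E
```

```text
lin [-0.0002  0.0063 -0.0005] yaw 0.0004 alt -3.141 n 0.1 q6 -0.177 t 31.975 tcp [ 0.6368 -0.0045  0.0688] jaw 0.0854
```

{"name": "carry_out", "arguments": {"increments": [{"linear": [0,0.003,-0.0005],"yaw": 0},{"linear": [0,0.0055,-0.0005],"yaw": 0},{"linear": [0,0.0055,-0.0005],"yaw": 0},{"linear": [0,0.0055,-0.0005],"yaw": 0}]}}

```text
t: 32.48
tool_pos: [0.6364, -0.0046, 0.0637]
orientation: [-1.254, 1.16, -1.135]
force: [-0.2, 1.0, -2.6]
opening: 0.0274
```

{"name": "carry_out", "arguments": {"increments": [{"linear": [0,0.001,0],"yaw": 0},{"linear": [0,0.0015,0],"yaw": 0},{"linear": [0,0.0015,0],"yaw": 0}]}}

```text
t: 32.85
tool_pos: [0.6368, -0.0045, 0.0628]
orientation: [-1.254, 1.159, -1.135]
force: [-1.7, 1.9, 3.0]
opening: 0.0276
```

{"name": "carry_out", "arguments": {"increments": [{"linear": [0,0.0003,0],"yaw": 0},{"linear": [0,0.0003,0],"yaw": 0},{"linear": [0,0.0003,0],"yaw": 0}], "gripper": 0.31, "newtons": 5}}

```text
t: 33.22
tool_pos: [0.6366, -0.0045, 0.0622]
orientation: [-1.254, 1.159, -1.135]
force: [-0.4, -0.8, -0.5]
opening: 0.0288
```

{"name": "carry_out", "arguments": {"increments": [{"linear": [0,0,0],"yaw": 0},{"linear": [0,0,0],"yaw": 0},{"linear": [0,0,0],"yaw": 0}], "gripper": 0.5}}

```text
t: 33.6
tool_pos: [0.6367, -0.0045, 0.0623]
orientation: [-1.254, 1.159, -1.135]
force: [1.0, -1.1, -0.2]
opening: 0.0464
```

{"name": "carry_out", "arguments": {"increments": [{"linear": [0,-0.02,0],"yaw": 0},{"linear": [0,-0.06,0],"yaw": 0},{"linear": [0,-0.11,0],"yaw": 0},{"linear": [0,-0.16,0],"yaw": 0},{"linear": [0,-0.18,0],"yaw": 0}]}}

```text
t: 34.22
tool_pos: [0.6411, -0.0057, 0.2484]
orientation: [-1.249, 1.153, -1.139]
force: [0.1, 0.4, -0.1]
opening: 0.0463
```

```bash
python3 - <<'E'
from h import *
plan(.55,-.08,.26,.085)
E
```

```text
lin [ 0.0662 -0.0114 -0.0972] yaw 0.0003 alt -3.141 n 1.9 q6 -0.177 t 34.225 tcp [ 0.6411 -0.0057  0.2484] jaw 0.0853
```

{"name": "carry_out", "arguments": {"increments": [{"linear": [0.045,0,0],"yaw": 0},{"linear": [0.09,0,0],"yaw": 0},{"linear": [0.09,0,0],"yaw": 0},{"linear": [0.09,0,0],"yaw": 0}]}}

```text
t: 34.72
tool_pos: [0.6484, -0.0951, 0.2474]
orientation: [-1.249, 1.154, -1.139]
force: [0.3, 0.3, 0.1]
opening: 0.0467
```

```bash
python3 - <<'E'
from h import *
w,im=snap('wP')
cv2.imwrite('pics/cP.png',cv2.resize(im[0:240,200:350],None,fx=2.5,fy=2.5,interpolation=cv2.INTER_CUBIC))
s=robot.read_camera('side'); cv2.imwrite('pics/sP.png',s)
cv2.imwrite('pics/csP.png',cv2.resize(s[180:265,195:275],None,fx=7,fy=7,interpolation=cv2.INTER_CUBIC))
E
```

```text
(no output)
```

View pics/cP.png

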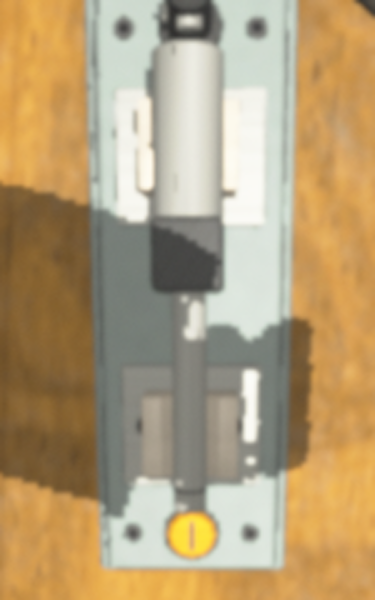

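View pics/csP.png

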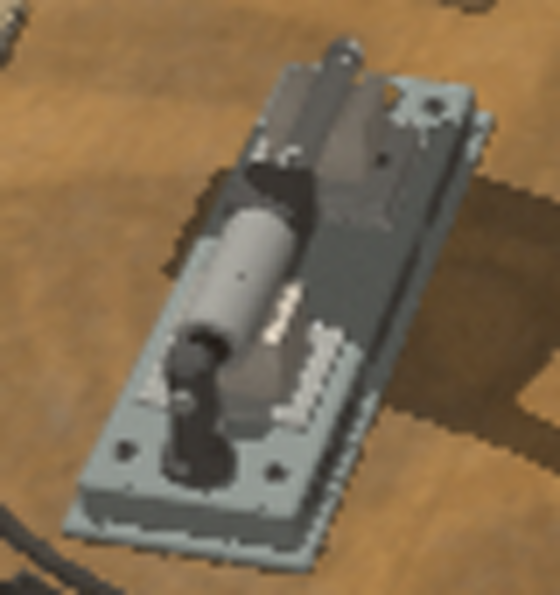

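```bash
python3 - <<'E'
from h import *
w,im=load('wP'); f=lambda u,v:(200+u/2.5,v/2.5)
B=np.array([.6375,-.0195]);ex=np.array([-.085,.996]);ey=np.array([-.996,-.085])
def bed(c): return np.round([(c-B)@ex,(c-B)@ey],4)
print('square',bed(rect(w,[f(*a) for a in [(150,216),(222,216),(222,293),(152,291)]],.077)),'expect .014')
print('thin tip axis',bed(onz(w,*f(190,505),.063)[:2]),'step',bed(onz(w,*f(190,293),.07)[:2]),'thick end axis',bed(onz(w,*f(189,42),.068)[:2]))
D=robot.camera_params('side'); S=robot.camera_params('scene'); s=robot.read_camera('scene'); cv2.imwrite('pics/scP.png',s); cv2.imwrite('pics/cscP.png',cv2.resize(s[165:230,240:345],None,fx=7,fy=7,interpolation=cv2.INTER_CUBIC))
for n,bx in [('thin end top',-.088),('thick end top',.088),('mid .03', .03)]:
    for nm,z in (('h',.063+(.007 if bx<0 else .014)),):
        X=np.append(B+bx*ex,z); print(n,'side',proj(D,X),'scene',proj(S,X))
E
```

```text
centre [ 0.6355 -0.0054] e1 0.027 ang 0.07 e2 0.0278 ang -1.475
square [0.0142 0.0007] expect .014
thin tip axis [-0.0871 -0.0002] step [ 0.     -0.0005] thick end axis [ 0.091  -0.0002]
thin end top side [244.53439922 185.02007179] scene [316.95375778 196.12179182]
thick end top side [224.58978872 224.10809517] scene [272.47557266 173.08211026]
mid .03 side [231.58781332 209.57360829] scene [286.69501075 179.90102339]
```

View pics/cscP.png

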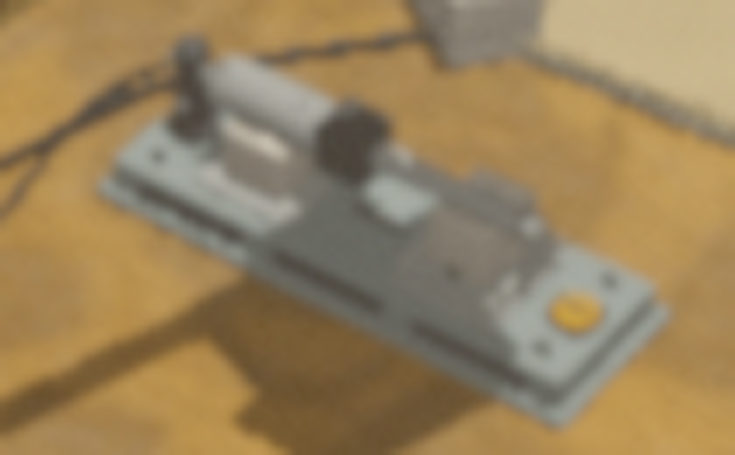

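```bash
python3 - <<'E'
from h import *
print(robot.read_state()['t'], robot.close_job())
E
```

```text
the job is handed in; nothing more can be done
34.875 None
```

The spindle is set up on the bed and the job was handed in at t ≈ 34.9 s of the 96 s allowed. No verdict was reported.

- **What I did:** one steel V-block went on the pad by the stop. The packing plate went on the far pad with the second V-block on top of it. The spindle was turned and laid in both vees with its thick end to the stop. Everything was released and the arm was lifted clear before hand-in.
- **Blocks and plate:** measured in bed coordinates from the wrist camera, the stop-side block is at x = +58.5 mm, y = 0.1 mm. The plate is at about x = −56.5 mm, within 0.5 mm of the centreline. The second block was set down with the tool within 1 mm of the far pad's centre. I checked its final position only by eye, and it looked square on the plate.
- **Spindle:** the square is at x = +14.2 mm, y = 0.7 mm against 14 and 0 intended. The thick-end face is at x = 91 mm and the thin end at −87 mm, each centred within 0.5 mm.
- **Level:** I did not measure the tilt directly. In the side and scene views the thin end was within about 1.5 pixels of where a level spindle should be. The thick end was partly hidden by the stop and about 2 pixels off. I relied on the contact heights for the rest.
- **Bystanders:** I planned the moves to keep clear of the oil bottle and loupe, and saw no contact. I did not re-measure their positions at the end. No checks failed.

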